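Pack two chopping boards in the rack and close the end stop

TASK

Take the two small chopping boards out of the drying stand and stand both upright on their long edges in the rack, between its fixed wall and the sliding end stop, the blue one next to the fixed wall and the red one next to the end stop. Then push the end stop up so that both boards are packed snugly against the fixed wall with no gaps, and let go; leave the other things on the table where they are.

Things in the scene. Friction and masses are not known exactly. Their poses are not given: they have to be found in the camera images.
- blue_board_mid (a point): Centre of the blue chopping board, a rigid plastic slab 18 mm thick (its y axis), 140 mm wide (x) and 110 mm high (z, towards the edge that is up in the drying stand), about 0.24 kg. At the start it leans in the drying stand, its upper edge towards the right (the robot's right, where the rack is), its z axis 35 degrees from vertical; its upper 48 mm is free on both faces.
- red_board_mid (a point): Centre of the red chopping board; same size, mass and axes as the blue one, leaning at the same angle in the other place of the drying stand. Which board is in the left and which in the right place varies; the two are parallel, 95 mm apart along the stand's y axis.
- drying_stand: Fixed drying stand, grey base 132 (x) x 225 (y) mm with two white inclined open V cradles, one beside the other along its y axis (which points about to the robot's left), about 80 mm high. Each has a 28 mm deep seat under the board's lower edge and a back plate on the right of its lower 62 mm; a board can be lifted straight up out of it. Origin on the table near the middle.
- rack: Fixed board rack: grey base 255 (x) x 190 (y) x 10 mm thick; boards stand on it, 10 mm above the table. Origin: centre of its underside; x points away from the robot, from end stop to fixed wall. Steel wall 10 mm thick, 176 mm wide, top 70 mm above the table, inner face at x = +110 mm. Side rails leave 160 mm clear for the 140 mm wide boards; their tops are 20 mm above the table.
- wall_face (a point): Point on the inner face of the fixed wall, mid width, 40 mm above the table (rack frame x = +110 mm, y = 0). Axes as the rack.
- end_stop (a joint): Slide of the white end stop along the rack's x axis, m. 0 = farthest from the wall, grows as the stop is pushed towards the wall; the clear space between the stop's and the wall's faces is 140 mm minus this value. Starts between 0 and 0.03. Friction of about 2.5 N, no spring: it stays where it is left.
- stop_push (a point): Point on the robot-side face of the white sliding end stop, mid width, 50 mm above the table: push here along the rack's +x. The stop is a plate 10 mm thick, 156 mm wide, top 67 mm above the table; its board-side face is 10.5 mm further along x than this point. Its gussets lie 74 mm to either side, so the middle is free. Axes as the rack.
- shaker: Bystander: steel flour shaker, 72 mm across, 88 mm high, standing on the table. Origin under its centre. Leave alone.
- kitchen_timer: Bystander: flat kitchen timer 74 x 64 x 18 mm lying on the table. Origin under its centre. Leave alone.
- blue_tub: Bystander: small white tub with blue lid, 73 mm across, 47 mm high. Origin under its centre. Leave alone.
Mind the look-alikes: they are no part of the job. Of the things that look like the part that bears blue_board_mid, the larger one is meant.

How it is judged:
By the outcome, as a careful person would: the job done as asked, in the order asked, and still so for the second after the job is handed in, with the robot touching nothing.
It also fails if it takes over 72 s, if anything falls off the work surface, if the arm or the gripper's body presses on something with over 40 N, if the wrist force passes 120 N, or if a joint passes its speed limit or range.

ROBOT

A 7-joint arm with a two-finger parallel gripper is mounted at the origin on a cart in front of the work surface, level with it; the furniture and walls round the work are solid. World frame = base frame: x ahead of the robot, y to its left, z up, the work surface at z = 0. Lengths are in m, angles in rad, forces in N, time in s.
With the tool pointing down it reaches from about 0.4 to 0.85 m from the base axis. Payload 4.5 kg.
Tool frame: the origin (TCP) lies at the centre of the arm's flange, where the gripper is bolted on; the fingertips stand r.tcp_to_tips ahead of it and the grasp point (between the pads) lies 147 mm ahead of it (r.tcp_to_tips is the distance from the TCP to the fingertips, in m); x points along the fingers, y is the direction in which the jaws open and shut, and the axes are right-handed (so a half turn about x gives the same grasp; the last joint's range is limited). The gripper opens to 88 mm and grips with 3 to 60 N. Pads are 18 mm wide; open, the fingers measure 123 mm over their backs; the gripper's body (75 mm by 187 mm) begins 45 mm behind the grasp point.
Start: joints at [1.365, 0.689, -0.195, 1.565, 0.157, 0.902, -0.215], TCP at [0.148, -0.607, 0.405] pointing down, gripper open.
Joint ranges: [-3.01, 3.01], [-0.46, 2.08], [-1.47, 1.51], [0.13, 2.56], [-1, 4.14], [0.04, 2.09], [-2.66, 2.66]. Speed limits (rad/s): [2.57, 2.57, 3.14, 3.14, 3.14, 3.14, 3.14].

INTERFACE

Orientations are given as a unit quaternion [x, y, z, w].
In Python, from plant import r, eyes gives the robot as it stands.
- The arm moves only by the tool carry_out, never from a script. Its argument "targets" is text: rows parted by semicolons, each of 5 numbers parted by spaces: the opening, from 0 (shut) to 1 (fully open), then the shift along the tool's x, y, z in mm, then the turn about the tool's x in rad. A call has 1 to 20 rows; each row shifts and turns the commanded pose from where the row before left it, along the tool's axes as they then stand; what a row does not reach is not made up. A row lasts 1/12 s, in which the tool goes at most 41.7 mm and 7.16 degrees, less where a joint would pass 70% of its speed; a pose out of reach is approached as far as the arm can. A call is refused whole if a number of a shift passes 41.7 or a number of a turn 0.125, either way. A call with a gripper value outside its range is refused whole. The fingers move at their own pace and stop on an object; "force" is the grip in N (left out, the last holds). Time passes only in rows, so rows that do not move let the fingers close. It gives the time, the measured TCP pose, the force and the opening at its end, in the units of the state.
- r.get_state(): the state, without advancing time (a new reading comes with each control period).
- eyes.snapshot(name): name is "side" or "top" or "wrist"; returns (picture, depth): 420x560x3 uint8, blue, green, red; 420x560 float32, m along the optical axis (not along the pixel's ray), 0 where there is no reading.
- eyes.camera_params(name): a dict with "intrinsics" (3x3 intrinsics, pixels), "rvec" (rotation vector, rad) and "tvec" (3), from world to camera coordinates, as OpenCV has them; the wrist camera has in their place "T_tool_cam" (4x4, takes a point from camera to tool coordinates, whose origin is the TCP and whose axes are the tool frame's). Camera axes: x right, y down, z forward; pixel columns grow to the right and rows downward; lengths in m; the calibration is good to about 2 mm. A picture is of the moment at which its call begins: read the wrist's pose just before it. camera_params takes no time and is no camera call.
- r.finish_job(): hands the job in, once; it reports no verdict.
The state is a dict: "clock": time; "q": joint angles; "qd": joint speeds; "joint_torque": joint torques, N m; "tool_pos": TCP position; "eef_rot": TCP orientation; "contact_force": force on the tool from outside, world axes, zero at the start; "moment": the same for the moment, N m; "opening": opening from 0.0 (shut) to 1.0 (fully open).
Only numpy, scipy, OpenCV 4.12 (cv2) and the standard library are available. Lean on these libraries where they do the work, as an engineer would, in place of code of your own. Each camera call takes 0.05 s, during which the arm holds its last target.

## Working session

There is one attempt and no reset: what is moved stays moved. The work goes in short steps, Python scripts to look and compute and a tool call to move; the robot and the scene stay as the last step left them, time stands still between calls to the robot, and variables do not carry over. Pictures are saved under pics/ and viewed, and the job is handed in when it is done.

Besides the shell and the picture viewer there is one more tool, called after "Request:" as a command line: name --argument value ..., lists and objects as JSON in quotes. carry_out: Moves the arm, as the interface text tells. Its arguments: {"type":"object","properties":{"targets":{"type":"string"},"force":{"type":"number"}},"required":["targets"]}

```bash
ls -la; mkdir -p pics; python3 - <<'E'
from plant import r, eyes
import cv2, numpy as np
s=r.get_state()
for k,v in s.items(): print(k,np.round(v,4))
print(r.tcp_to_tips)
for n in ["side","top","wrist"]:
    p=eyes.camera_params(n); print(n,{k:np.round(v,4).tolist() for k,v in p.items()})
    im,d=eyes.snapshot(n); cv2.imwrite(f"pics/{n}0.png",im); np.save(f"pics/{n}0.npy",d)
E
```

```text
total 12
drwxr-xr-x  3 agent agent 4096 Dec  6 17:34 .
drwxr-xr-x 23 root  root  4096 Dec  6 17:34 ..
drwxr-xr-x  2 agent agent 4096 Dec  6 17:34 pics
clock 0.0
q [ 1.3648  0.69   -0.1945  1.5664  0.1573  0.9025 -0.2151]
qd [ 0.0008  0.0006 -0.001   0.0017  0.0003 -0.0004 -0.0002]
joint_torque [-1.00000e-04 -5.27555e+01 -1.26670e+00 -1.53428e+01 -5.26000e-02
  6.50000e-03  2.00000e-04]
tool_pos [ 0.1483 -0.6068  0.4039]
eef_rot [-0.7019 -0.0852  0.7022 -0.0839]
contact_force [-1.0496 -1.1014 -0.129 ]
moment [ 0.0194 -0.035  -0.0021]
opening 1.0006
0.166
side {'intrinsics': [[506.59, 0.0, 284.1249], [0.0, 506.59, 202.4622], [0.0, 0.0, 1.0]], 'rvec': [0.3354, -2.544, 1.5979], 'tvec': [0.531, 0.1047, 1.1314]}
top {'intrinsics': [[448.3848, 0.0, 281.537], [0.0, 448.3848, 210.7696], [0.0, 0.0, 1.0]], 'rvec': [2.1936, -2.1783, 0.1249], 'tvec': [0.0133, 0.5216, 1.0833]}
wrist {'intrinsics': [[293.0033, 0.0, 275.1928], [0.0, 293.0033, 207.0192], [0.0, 0.0, 1.0]], 'T_tool_cam': [[-0.0011, -0.3109, 0.9505, 0.0214], [1.0, 0.0003, 0.0013, 0.0005], [-0.0007, 0.9505, 0.3109, -0.0802], [0.0, 0.0, 0.0, 1.0]]}
```

View pics/top0.png

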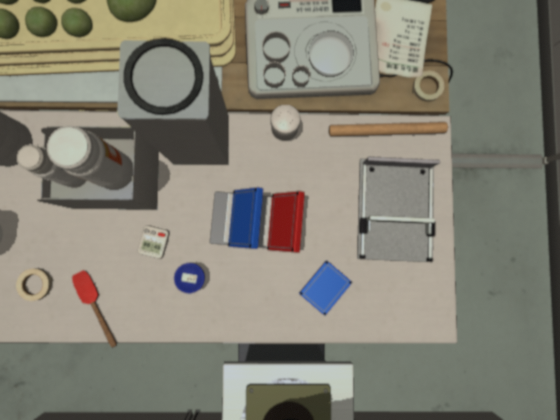

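View pics/side0.png

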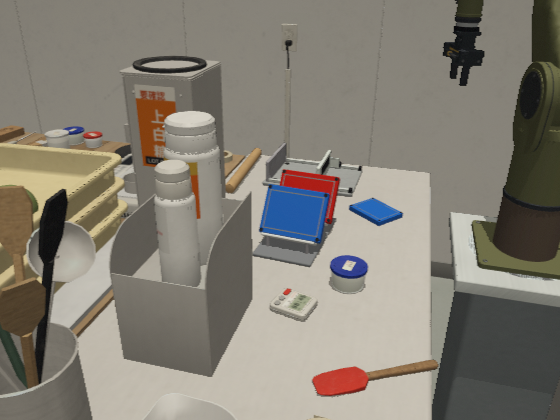

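View pics/wrist0.png

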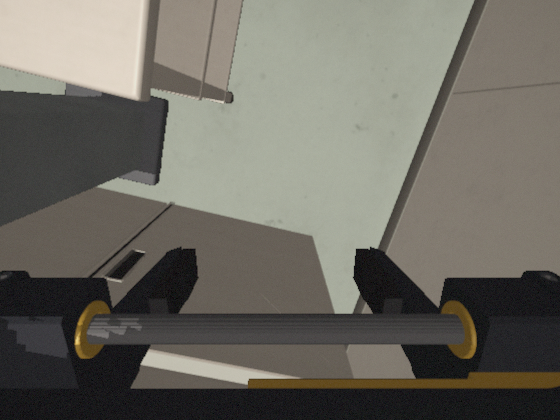

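The top view has two candidates for the blue board: the leaning one at (245,217) and a flat blue look-alike at (326,288). Red is at (286,221), with a red spatula at (85,288). By the description I want the leaning ones in the stand: blue on the left, red on the right. The rack is at (397,210). Next I'll measure.

```bash
cat > h.py <<'E'
import numpy as np, cv2
from scipy.spatial.transform import Rotation as R
def cloud(eyes,n,d):
    p=eyes.camera_params(n);K=p["intrinsics"];Rm=cv2.Rodrigues(np.array(p["rvec"],float))[0];t=np.array(p["tvec"]).ravel()
    v,u=np.mgrid[:d.shape[0],:d.shape[1]]
    P=np.stack([(u-K[0,2])/K[0,0]*d,(v-K[1,2])/K[1,1]*d,d],-1)
    return (P-t)@Rm
def wcloud(eyes,s,d):
    p=eyes.camera_params("wrist");K=p["intrinsics"];T=np.array(p["T_tool_cam"])
    v,u=np.mgrid[:d.shape[0],:d.shape[1]]
    P=np.stack([(u-K[0,2])/K[0,0]*d,(v-K[1,2])/K[1,1]*d,d],-1)
    P=P@T[:3,:3].T+T[:3,3]
    return P@R.from_quat(s["eef_rot"]).as_matrix().T+np.array(s["tool_pos"])
E
python3 - <<'E'
from plant import r, eyes
from h import *
for n in ["top","side"]:
    im=cv2.imread(f"pics/{n}0.png");d=np.load(f"pics/{n}0.npy");W=cloud(eyes,n,d)
    hsv=cv2.cvtColor(im,cv2.COLOR_BGR2HSV)
    for c,lo,hi in [("blue",100,130),("red",170,190)]:
        h=hsv[...,0].astype(int); h=np.where(h<10,h+180,h)
        m=((h>=lo)&(h<=hi)&(hsv[...,1]>130)&(d>0)).astype(np.uint8)
        k,l,st,ce=cv2.connectedComponentsWithStats(m)
        for i in range(1,k):
            if st[i,4]<150: continue
            P=W[cv2.erode((l==i).astype(np.uint8),np.ones((3,3)))>0]
            z=P[:,2]
            Q=P-np.median(P,0);U,S,V=np.linalg.svd(Q,full_matrices=False);nn=V[2]*np.sign(V[2,2])
            print(n,c,ce[i].round(),st[i],"min",P.min(0).round(3),"max",P.max(0).round(3),"n",nn.round(3),"tilt",np.degrees(np.arccos(nn[2])).round(1),"az",np.degrees(np.arctan2(nn[1],nn[0])).round(1),"rms",(S[2]/len(P)**.5).round(4))
im=cv2.imread("pics/top0.png")
cv2.imwrite("pics/topA.png",cv2.resize(im[140:320,190:460],None,fx=2.9,fy=2.9,interpolation=cv2.INTER_CUBIC))
im=cv2.imread("pics/side0.png")
cv2.imwrite("pics/sideA.png",cv2.resize(im[130:310,230:450],None,fx=3.3,fy=3.3,interpolation=cv2.INTER_CUBIC))
E
```

```text
top blue [246. 218.] [ 230  188   32   60 1591] min [0.433 0.068 0.044] max [0.563 0.139 0.127] n [0.065 0.792 0.608] tilt 52.6 az 85.3 rms 0.0036
top blue [326. 287.] [ 301  263   49   50 1179] min [ 0.284 -0.14   0.008] max [ 0.382 -0.044  0.021] n [-0.002 -0.004  1.   ] tilt 0.3 az -115.5 rms 0.0021
top blue [189. 278.] [175 264  29  28 459] min [0.329 0.205 0.041] max [0.388 0.267 0.053] n [0.002 0.018 1.   ] tilt 1.1 az 85.1 rms 0.0021
top red [286. 221.] [ 268  192   36   60 1825] min [ 0.425 -0.027  0.041] max [0.557 0.047 0.128] n [0.067 0.796 0.602] tilt 53.0 az 85.2 rms 0.0028
top red [ 85. 287.] [ 73 271  25  33 545] min [0.296 0.466 0.002] max [0.368 0.523 0.015] n [0.029 0.049 0.998] tilt 3.3 az 59.5 rms 0.002
side blue [297. 213.] [260 184  69  59 771] min [0.43  0.081 0.035] max [0.561 0.15  0.122] n [0.074 0.811 0.581] tilt 54.5 az 84.8 rms 0.0047
side blue [293. 212.] [ 264  190   59   46 1951] min [0.442 0.089 0.045] max [0.558 0.143 0.111] n [0.07  0.815 0.576] tilt 54.9 az 85.1 rms 0.002
side blue [375. 211.] [350 199  52  27 769] min [ 0.272 -0.138  0.004] max [ 0.395 -0.017  0.017] n [0.01  0.033 0.999] tilt 2.0 az 73.8 rms 0.0021
side blue [348. 267.] [331 256  36  22 534] min [0.326 0.21  0.041] max [0.391 0.279 0.048] n [ 0.002 -0.014  1.   ] tilt 0.8 az -82.9 rms 0.0012
side red [313. 185.] [ 280  170   60   54 1035] min [ 0.423 -0.014  0.043] max [0.557 0.053 0.122] n [0.071 0.814 0.577] tilt 54.8 az 85.0 rms 0.0022
side red [341. 381.] [ 313  367   56   29 1213] min [0.294 0.472 0.003] max [0.371 0.534 0.012] n [0.04  0.028 0.999] tilt 2.8 az 35.0 rms 0.0011
```

View pics/topA.png

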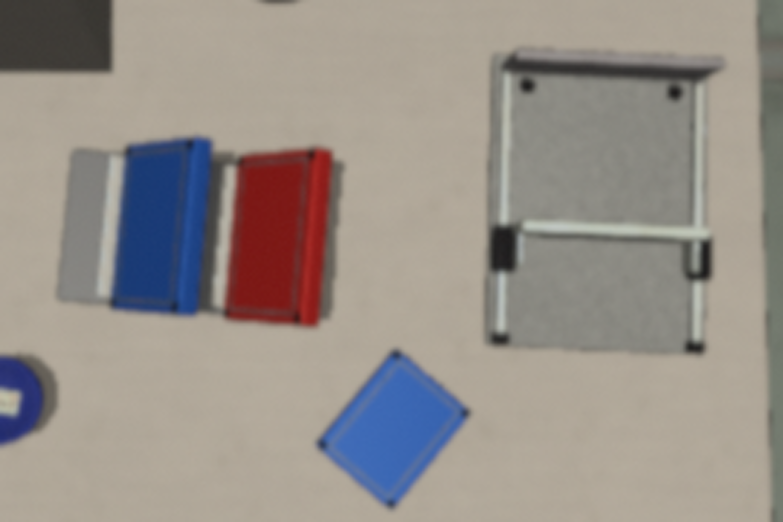

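View pics/sideA.png

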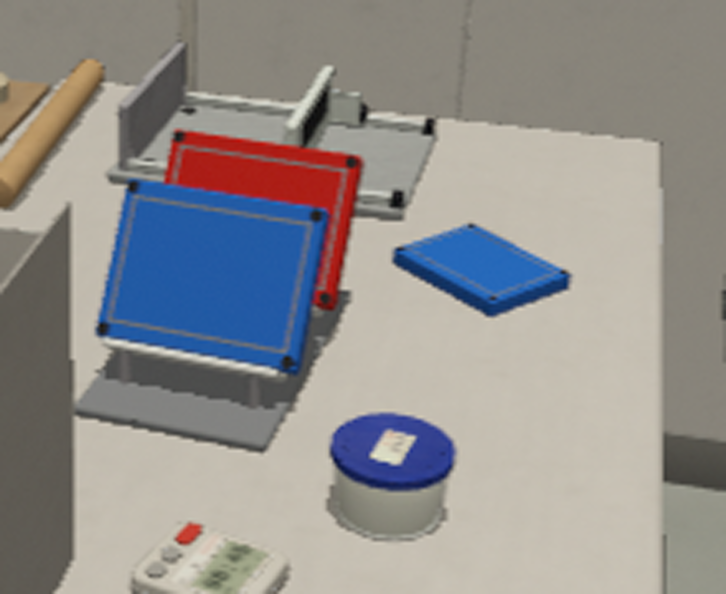

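The crops confirm the choice: blue board in the left place of the stand, red in the right, a small flat blue look-alike to leave alone, and the rack with its white stop nearer the robot. I'll fit the poses from the corners.

```bash
cat > fit.py <<'E'
from plant import r, eyes
from h import *
from scipy.optimize import least_squares
def proj(n,P):
    p=eyes.camera_params(n)
    return cv2.projectPoints(np.array(P,float),np.array(p["rvec"],float),np.array(p["tvec"],float),np.array(p["intrinsics"],float),None)[0][:,0]
def board(q,L):
    x,y,z,a=q[:4];t=np.radians(35)
    bx=np.array([np.cos(a),np.sin(a),0]);left=np.array([-np.sin(a),np.cos(a),0])
    bz=np.cos(t)*np.array([0,0,1])-np.sin(t)*left; by=np.cross(bz,bx)
    return np.array([q[:3]+l[0]*.07*bx+l[1]*.009*by+l[2]*.055*bz for l in L])
A=lambda p:np.array(p,float)/2.9+[190,140]-.33
B=lambda p:np.array(p,float)/3.3+[230,130]-.35
T=[(1,1,-1),(-1,1,-1),(1,1,1),(-1,1,1),(1,-1,1),(-1,-1,1)]
data={"blue":([(125,148),(110,305),(190,141),(178,311),(211,138),(197,314)],[(1,1,1),(-1,1,1),(1,1,-1),(-1,1,-1)],[(131,180),(327,208),(98,335),(289,374)]),
"red":([(240,157),(225,316),(315,150),(300,322),(331,149),(318,325)],[(1,1,1),(-1,1,1)],[(173,130),(362,157)])}
for k,(ta,sl,sb) in data.items():
    f=lambda q:np.concatenate([(proj("top",board(q,T))-A(ta)).ravel(),(proj("side",board(q,sl))-B(sb)).ravel()])
    s=least_squares(f,[.5,.1 if k=="blue" else 0,.08,-.09])
    print(k,s.x.round(4),"res",f(s.x).round(1))
    print(board(s.x,T+[(0,0,1)]).round(4)[4:])
im=cv2.imread("pics/top0.png");d=np.load("pics/top0.npy");W=cloud(eyes,"top",d)
sel=(W[...,0]>.3)&(W[...,0]<.75)&(W[...,1]>-.42)&(W[...,1]<-.15)
for nm,lo,hi in [("high",.055,.08),("base",.005,.014)]:
    P=W[sel&(W[...,2]>lo)&(W[...,2]<hi)]
    print(nm,len(P),P.min(0).round(3),P.max(0).round(3))
    rct=cv2.minAreaRect(P[:,:2].astype(np.float32)); print(rct)
P=W[sel&(W[...,2]>.055)&(W[...,2]<.08)]
for nm,Q in [("wall",P[P[:,0]>.58]),("stop",P[P[:,0]<.58])]:
    print(nm,len(Q),Q.min(0).round(3),Q.max(0).round(3),np.polyfit(Q[:,1],Q[:,0],1), Q.mean(0))
E
python3 fit.py
```

```text
blue [ 0.5     0.1055  0.0702 -0.0793] res [-0.6 -1.4 -0.9  1.4  1.4 -2.1 -0.1  1.3  0.8  0.2  0.1  0.8 -1.2 -0.5
  0.1  0.5 -1.3  0.6  1.9  0.1]
[[0.5667 0.0612 0.11  ]
 [0.4272 0.0722 0.11  ]
 [0.4975 0.0741 0.1152]]
red [ 0.4926  0.01    0.0688 -0.0791] res [-1.4 -1.1 -1.3  0.9  0.5 -1.4  0.6  1.1  1.1  0.1  0.6  0.6  0.1  0.2
 -0.3  0.3]
[[ 0.5593 -0.0343  0.1087]
 [ 0.4197 -0.0233  0.1087]
 [ 0.4901 -0.0215  0.1138]]
high 673 [ 0.494 -0.363  0.055] [ 0.653 -0.187  0.074]
((0.5730305314064026, -0.27269041538238525), (0.17567574977874756, 0.15386906266212463), 88.02753448486328)
base 5830 [ 0.301 -0.416  0.005] [ 0.727 -0.151  0.014]
((0.5141587257385254, -0.28321146965026855), (0.42574405670166016, 0.2654443383216858), 0.02319006249308586)
wall 376 [ 0.636 -0.363  0.055] [ 0.653 -0.187  0.074] [0.03644576 0.65256913] [ 0.64260694 -0.2733431   0.0678638 ]
stop 297 [ 0.494 -0.347  0.055] [ 0.51  -0.192  0.072] [0.03661764 0.5110952 ] [ 0.50127262 -0.26824741  0.065671  ]
```

```bash
cat > st.py <<'E'
from plant import r, eyes
from h import *
import sys
def show():
    s=r.get_state();M=R.from_quat(s["eef_rot"]).as_matrix()
    print("t",round(s["clock"],2),"pos",np.round(s["tool_pos"],4),"ydir",np.degrees(np.arctan2(M[1,1],M[0,1])).round(2),"xdir",M[:,0].round(3),"q7",np.round(s["q"],2),"F",np.round(s["contact_force"],1),"op",round(s["opening"],3))
    return s,M
def plan(x,y,z,yaw=None):
    s,M=show();v=np.array([x,y,z])-s["tool_pos"]
    cur=np.arctan2(M[1,1],M[0,1])
    print("delta tool mm",(M.T@v*1000).round(1))
    if yaw is not None:
        d=(np.radians(yaw)-cur+np.pi)%(2*np.pi)-np.pi
        a=-d # turn about tool x (down)
        Mf=R.from_rotvec([0,0,d]).as_matrix()@M
        print("turn about tool x",a.round(4),"alt",(a-np.sign(a)*np.pi).round(4),"delta in final axes",(Mf.T@v*1000).round(1))
if __name__=="__main__": plan(*map(float,sys.argv[1:]))
E
python3 st.py 0.57 -0.273 0.40 -2.1; python3 st.py 0.50 0.07 0.4 85.4
```

```text
t 0.15 pos [ 0.1484 -0.6069  0.4041] ydir -76.26 xdir [-0.     0.001 -1.   ] q7 [ 1.36  0.69 -0.19  1.57  0.16  0.9  -0.22] F [ 0.4 -0.4  0.5] op 1.0
delta tool mm [   4.4 -224.2 -488.9]
turn about tool x -1.2943 alt 1.8473 delta in final axes [   3.5  409.1 -349.1]
t 0.15 pos [ 0.1484 -0.6069  0.4041] ydir -76.26 xdir [-0.     0.001 -1.   ] q7 [ 1.36  0.69 -0.19  1.57  0.16  0.9  -0.22] F [ 0.4 -0.4  0.5] op 1.0
delta tool mm [   4.8 -574.  -502.4]
turn about tool x -2.8215 alt 0.3201 delta in final axes [  3.2 702.9 296.2]
```

```bash
python3 st.py 0.46 -0.27 0.40 -94.6
```

```text
t 0.15 pos [ 0.1484 -0.6069  0.4041] ydir -76.26 xdir [-0.     0.001 -1.   ] q7 [ 1.36  0.69 -0.19  1.57  0.16  0.9  -0.22] F [ 0.4 -0.4  0.5] op 1.0
delta tool mm [   4.4 -253.2 -382.7]
turn about tool x 0.3201 alt -2.8215 delta in final axes [   4.6 -360.8 -283.6]
```

Request:
carry_out --targets "1 0 0 0 0.107; 1 0 0 0 0.107;1 0 0 0 0.106;1 0 -30 -24 0;1 0 -30 -24 0;1 0 -30 -24 0;1 0 -30 -24 0;1 0 -30 -24 0;1 0 -30 -24 0;1 0 -30 -24 0;1 0 -30 -24 0;1 0 -30 -24 0;1 0 -30 -24 0;1 0 -30 -24 0;1 0 -30 -20 0;1 0 0 0 0;1 0 0 0 0"

```text
clock: 1.57
tool_pos: [0.4619, -0.2687, 0.4045]
eef_rot: [0.707, -0.026, -0.707, -0.027]
contact_force: [-0.1, -0.2, 0.3]
opening: 1.003
```

```bash
python3 - <<'E'
from st import *
s,M=show()
im,d=eyes.snapshot("wrist"); cv2.imwrite("pics/w1.png",im); np.save("pics/w1.npy",d)
import pickle; pickle.dump(s,open("pics/w1.pkl","wb"))
E
```

```text
t 1.57 pos [ 0.4619 -0.2687  0.4045] ydir -94.27 xdir [ 0.     0.001 -1.   ] q7 [ 0.47  0.57 -0.05  1.84  0.04  0.73 -1.25] F [-0.1 -0.2  0.3] op 1.003
```

View pics/w1.png

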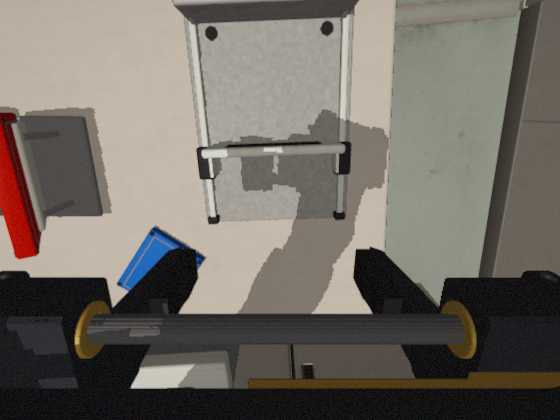

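The wrist view shows the rack's wall at the top edge (265,8), the stop plate at (275,150) and the rails at columns about 205 and 345. Measuring these from depth.

```bash
python3 - <<'E'
from st import *
import pickle
s=pickle.load(open("pics/w1.pkl","rb"));d=np.load("pics/w1.npy");im=cv2.imread("pics/w1.png");W=wcloud(eyes,s,d)
for u,v in [(270,60),(270,200),(100,300),(370,250)]: print((u,v),W[v,u].round(4))
for v in (8,12,16): print("wall",v,[W[v,u].round(3).tolist() for u in (200,265,330)])
print("stop col"); 
for u in (240,310):
  for v in range(140,164,2): print(u,v,W[v,u].round(4),im[v,u])
for v in (60,110): 
  for a,b in ((180,212),(334,358)): print(v,[(u,W[v,u].round(3).tolist()) for u in range(a,b,3)])
E
```

```text
(270, 60) [ 0.5987 -0.2735  0.0086]
(270, 200) [ 0.4307 -0.2601  0.0096]
(100, 300) [ 0.4941 -0.2211  0.3111]
(370, 250) [ 0.4667 -0.3215  0.2389]
wall 8 [[0.64, -0.211, 0.06], [0.638, -0.272, 0.051], [0.636, -0.337, 0.042]]
wall 12 [[0.641, -0.208, 0.048], [0.638, -0.272, 0.039], [0.636, -0.34, 0.029]]
wall 16 [[0.641, -0.205, 0.035], [0.638, -0.272, 0.025], [0.636, -0.342, 0.016]]
stop col
240 140 [ 0.5112 -0.2287  0.0075] [138 146 150]
240 142 [ 0.509  -0.2288  0.0104] [ 90  95 100]
240 144 [ 0.5075 -0.2298  0.0204] [58 63 65]
240 146 [ 0.508  -0.2331  0.0483] [31 29 33]
240 148 [ 0.5072 -0.2345  0.0616] [106 116 117]
240 150 [ 0.5054 -0.2347  0.0647] [130 145 144]
240 152 [ 0.5035 -0.2346  0.0662] [135 147 147]
240 154 [ 0.5012 -0.2342  0.0649] [134 146 147]
240 156 [ 0.4991 -0.234   0.0652] [113 124 127]
240 158 [ 0.4891 -0.2265  0.0095] [143 149 153]
240 160 [ 0.4864 -0.2261  0.0086] [141 150 155]
240 162 [ 0.4838 -0.2258  0.0085] [151 160 164]
310 140 [ 0.5048 -0.3162  0.0088] [ 94 101 103]
310 142 [ 0.5051 -0.3133  0.0344] [17 14 18]
310 144 [ 0.505  -0.3111  0.0543] [53 59 6
[... 926 characters left out ...]
018]), (349, [0.592, -0.364, 0.009]), (352, [0.593, -0.37, -0.002]), (355, [0.593, -0.374, -0.001])]
110 [(180, [0.552, -0.157, -0.002]), (183, [0.552, -0.161, 0.001]), (186, [0.552, -0.164, -0.002]), (189, [0.552, -0.168, -0.001]), (192, [0.551, -0.172, -0.001]), (195, [0.551, -0.178, 0.008]), (198, [0.55, -0.184, 0.018]), (201, [0.55, -0.188, 0.018]), (204, [0.55, -0.191, 0.017]), (207, [0.55, -0.193, 0.009]), (210, [0.549, -0.196, 0.008])]
110 [(334, [0.538, -0.347, 0.008]), (337, [0.538, -0.35, 0.009]), (340, [0.538, -0.352, 0.017]), (343, [0.538, -0.356, 0.017]), (346, [0.537, -0.359, 0.016]), (349, [0.537, -0.365, 0.008]), (352, [0.537, -0.371, -0.001]), (355, [0.536, -0.375, -0.002])]
```

```bash
python3 st.py 0.4986 0.088 0.35 -94.5
```

```text
t 1.62 pos [ 0.4605 -0.2706  0.4045] ydir -94.5 xdir [-0.001 -0.    -1.   ] q7 [ 0.48  0.57 -0.05  1.84  0.04  0.73 -1.25] F [ 0.3 -0.3 -0.5] op 0.998
delta tool mm [  54.4 -360.5   -9.9]
turn about tool x 0.0 alt -3.1416 delta in final axes [  54.4 -360.5   -9.9]
```

Request:
carry_out --targets "0.76 0 -30 -1 0;0.76 5 -36 -1 0;0.76 5 -36 -1 0;0.76 5 -36 -1 0;0.76 5 -36 -1 0;0.76 5 -36 -1 0;0.76 5 -36 -1 0;0.76 5 -36 -1 0;0.76 5 -36 -1 0;0.76 5 -36 -1 0;0.76 5 -6.5 0 0;0.76 5 0 0 0;0.76 4 0 0 0;0.76 0 0 0 0;0.76 0 0 0 0"

```text
clock: 2.87
tool_pos: [0.4992, 0.0847, 0.3456]
eef_rot: [-0.706, 0.031, 0.707, 0.029]
contact_force: [0.6, 0.9, -0.5]
opening: 0.761
```

```bash
python3 - <<'E'
from st import *
s,M=show()
im,d=eyes.snapshot("wrist"); cv2.imwrite("pics/w2.png",im); np.save("pics/w2.npy",d)
W=wcloud(eyes,s,d)
hsv=cv2.cvtColor(im,cv2.COLOR_BGR2HSV);h=hsv[...,0].astype(int);h=np.where(h<10,h+180,h)
for c,lo,hi in [("blue",100,130),("red",170,190)]:
    m=(h>=lo)&(h<=hi)&(hsv[...,1]>130)&(W[...,2]<.15)&(W[...,2]>.03)
    P=W[m&(W[...,0]>.4)]
    left=np.array([.0793,.997]); bx=np.array([.997,-.0793])
    a=P[:,:2]@left;b=P[:,:2]@bx
    print(c,len(P),"z",np.percentile(P[:,2],[1,50,98,99.5]).round(4),"left",np.percentile(a,[.5,2,98,99.5]).round(4),"x",np.percentile(b,[.5,2,98,99.5]).round(4))
    # top-edge ridge: max z per x bin
    for q in np.linspace(b.min()+.01,b.max()-.01,6):
        k=abs(b-q)<.004
        if k.sum()>5:
            i=np.argsort(P[k][:,2])[-5:]; print(" ",q.round(3),"ridge left",a[k][i].mean().round(4),"z",P[k][i,2].mean().round(4),"min left",a[k].min().round(4))
E
```

```text
t 2.87 pos [0.4992 0.0847 0.3456] ydir -94.85 xdir [-0.001 -0.002 -1.   ] q7 [-0.27  0.63  0.01  1.99 -0.01  0.53 -1.9 ] F [ 0.6  0.9 -0.5] op 0.761
blue 11108 z [0.0379 0.1014 0.122  0.1225] left [0.1078 0.1087 0.1786 0.1807] x [0.4236 0.4266 0.5585 0.5596]
  0.432 ridge left 0.1199 z 0.1228 min left 0.1081
  0.456 ridge left 0.1193 z 0.1225 min left 0.1085
  0.479 ridge left 0.1196 z 0.1226 min left 0.108
  0.503 ridge left 0.1197 z 0.1225 min left 0.1075
  0.526 ridge left 0.1201 z 0.1226 min left 0.108
  0.55 ridge left 0.1192 z 0.1229 min left 0.1077
red 14458 z [0.0361 0.0934 0.1219 0.1225] left [0.0142 0.0157 0.0851 0.0867] x [0.4251 0.434  0.5583 0.5594]
  0.432 ridge left 0.0251 z 0.1222 min left 0.0124
  0.455 ridge left 0.0256 z 0.1225 min left 0.0135
  0.479 ridge left 0.0253 z 0.1225 min left 0.0135
  0.502 ridge left 0.0249 z 0.1228 min left 0.0139
  0.526 ridge left 0.0252 z 0.1227 min left 0.0138
  0.55 ridge left 0.0253 z 0.123 min left 0.0131
```

View pics/w2.png

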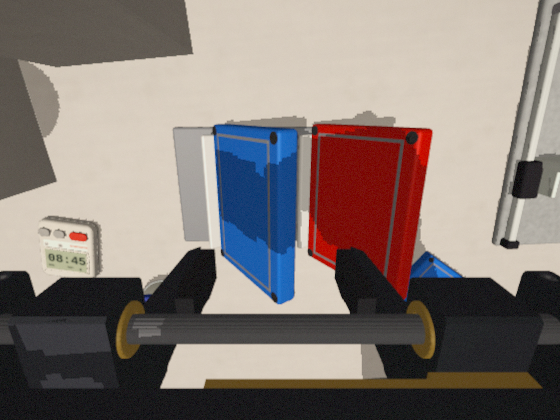

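The wrist view agrees with the fit to about 2 mm. Blue's ridge is at (280,210), between the fingers, and red is clear of the right finger. Descending.

Request:
carry_out --targets "0.76 15 -1.2 0 0;0.76 18 -1.2 0 0;0.76 18 0 0 0;0.76 18 0 0 0;0.76 18 0 0 0;0.76 11 0 0 0;0.76 0 0 0 0;0.76 0 0 0 0" --force 12

```text
clock: 3.58
tool_pos: [0.4995, 0.0889, 0.2477]
eef_rot: [-0.706, 0.029, 0.707, 0.029]
contact_force: [0.2, -0.1, 0.0]
opening: 0.762
```

```bash
python3 - <<'E'
from st import *
s,M=show()
im,d=eyes.snapshot("wrist"); cv2.imwrite("pics/w3.png",im)
im,d=eyes.snapshot("side"); cv2.imwrite("pics/s3.png",cv2.resize(im[100:310,230:450],None,fx=2.8,fy=2.8,interpolation=cv2.INTER_CUBIC))
E
```

```text
t 3.58 pos [0.4995 0.0889 0.2477] ydir -94.69 xdir [-0.001 -0.001 -1.   ] q7 [-0.27  0.8   0.01  2.04 -0.01  0.29 -1.91] F [ 0.2 -0.1  0. ] op 0.762
```

View pics/s3.png

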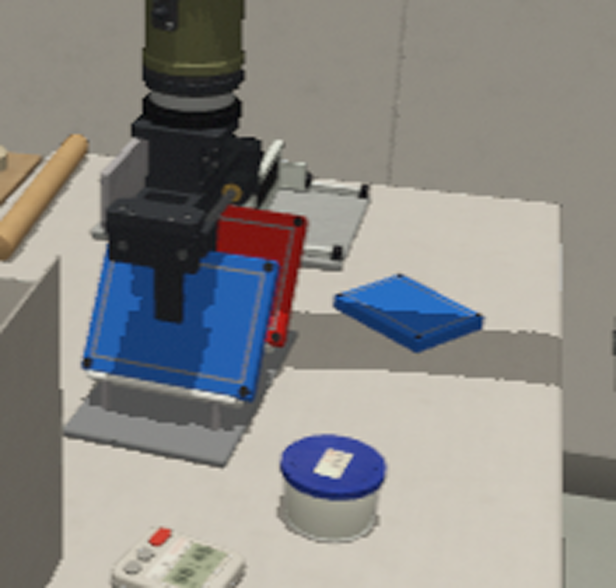

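View pics/w3.png

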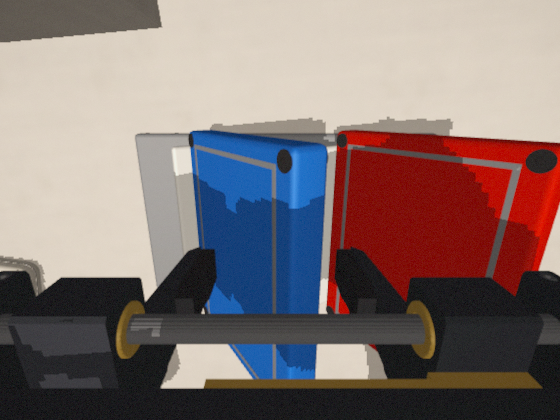

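The fingers straddle blue's free upper part: the left finger is in front of the face at (168,290) in the side crop, and the right one is clear of red. Closing to contact.

Request:
carry_out --targets "0.5 0 0 0 0;0.46 0 0 0 0;0.44 0 0 0 0;0.42 0 0 0 0;0.40 0 0 0 0;0.4 0 0 0 0" --force 12

```text
clock: 4.18
tool_pos: [0.4996, 0.0904, 0.2481]
eef_rot: [0.707, -0.028, -0.706, -0.028]
contact_force: [0.4, 1.0, 4.4]
opening: 0.474
```

```bash
python3 - <<'E'
from st import *
s,M=show()
E
```

```text
t 4.18 pos [0.4996 0.0904 0.2481] ydir -94.57 xdir [ 0.001  0.001 -1.   ] q7 [-0.27  0.8   0.    2.04 -0.01  0.29 -1.91] F [0.4 1.  4.4] op 0.474
```

Contact is at 42 mm, as predicted. Now swing the board upright (left and slightly up) while the jaws close on it.

Request:
carry_out --targets "0 -1 -3 0 0;0 -1 -4 0 0;0 -1 -4 0 0;0 -1.5 -4 0 0;0 -1.5 -4 0 0;0 -1.5 -4 0 0;0 -1.5 -4 0 0;0 -2 -4 0 0;0 -2 -4 0 0;0 -2 -4 0 0;0 -2 -4 0 0;0 -2 -3 0 0;0 0 0 0 0" --force 15

```text
clock: 5.27
tool_pos: [0.5036, 0.135, 0.2675]
eef_rot: [0.707, -0.029, -0.706, -0.028]
contact_force: [-1.2, -3.0, 12.3]
opening: 0.205
```

```bash
python3 - <<'E'
from st import *
s,M=show()
im,d=eyes.snapshot("wrist"); cv2.imwrite("pics/w4.png",im)
im,d=eyes.snapshot("side"); cv2.imwrite("pics/s4.png",cv2.resize(im[100:310,230:450],None,fx=2.8,fy=2.8,interpolation=cv2.INTER_CUBIC))
E
```

```text
t 5.27 pos [0.5036 0.135  0.2675] ydir -94.63 xdir [ 0.001 -0.002 -1.   ] q7 [-0.36  0.78  0.02  2.   -0.04  0.37 -1.96] F [-1.2 -3.  12.3] op 0.205
```

View pics/s4.png

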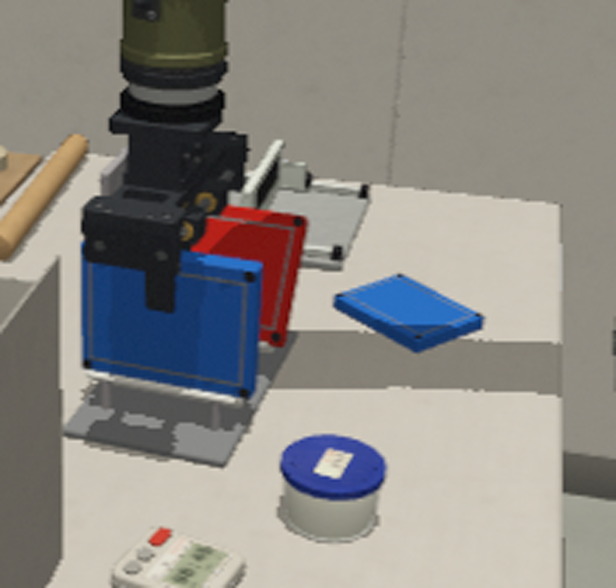

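View pics/w4.png

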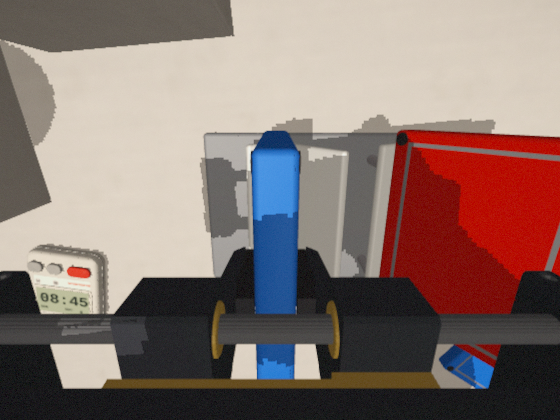

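Blue is now upright, gripped flush at 18 mm. Firming up the grip and lifting.

Request:
carry_out --targets "0 0 0 0 0;0 -6 0 0 0;0 -12 0 0 0;0 -18 0 0 0;0 -20 0 0 0;0 -20 0 0 0;0 -20 0 0 0;0 -20 0 0 0;0 -10 0 0 0;0 0 0 0 0" --force 35

```text
clock: 6.2
tool_pos: [0.5033, 0.1359, 0.3941]
eef_rot: [0.707, -0.028, -0.706, -0.029]
contact_force: [0.5, 0.3, -2.2]
opening: 0.202
```

```bash
python3 st.py 0.60 -0.274 0.395 -2.1
```

```text
t 6.2 pos [0.5033 0.1359 0.3941] ydir -94.58 xdir [ 0.002  0.001 -1.   ] q7 [-0.38  0.57  0.04  1.9  -0.04  0.68 -1.97] F [ 0.5  0.3 -2.2] op 0.202
delta tool mm [  -1.   400.9 -129.2]
turn about tool x -1.6141 alt 1.5275 delta in final axes [ -1.9 111.7 406.1]
```

Request:
carry_out --targets "0 0 15 -5 0;0 0 30 -9 0;0 0 33 -11 0;0 0 33 -11 0;0 0 33 -11 0;0 0 33 -11 0;0 0 33 -11 0;0 0 33 -11 0;0 0 33 -11 0;0 0 33 -11 0;0 0 33 -11 0;0 0 33 -11 0;0 0 30 -9 0;0 0 16 -3 0;0 0 10 -1 0;0 0 0 0 0"

```text
clock: 7.53
tool_pos: [0.6039, -0.3073, 0.3906]
eef_rot: [-0.705, 0.03, 0.708, 0.029]
contact_force: [0.5, 0.1, -3.1]
opening: 0.2
```

Request:
carry_out --targets "0 0 0 0 -0.08;0 0 0 0 -0.12;0 0 0 0 -0.12;0 0 0 0 -0.12;0 0 0 0 -0.12;0 0 0 0 -0.12;0 0 0 0 -0.12;0 0 0 0 -0.12;0 0 0 0 -0.12;0 0 0 0 -0.12;0 0 0 0 -0.12;0 0 0 0 -0.12;0 0 0 0 -0.12;0 0 0 0 -0.094;0 0 0 0 0;0 0 0 0 0"

```text
clock: 8.87
tool_pos: [0.6052, -0.3029, 0.3922]
eef_rot: [0.509, 0.491, -0.509, 0.49]
contact_force: [0.5, 0.2, -3.6]
opening: 0.202
```

```bash
python3 st.py 0.61 -0.274 0.395 -2.1; python3 - <<'E'
from st import *
im,d=eyes.snapshot("side"); cv2.imwrite("pics/s5.png",cv2.resize(im[20:230,230:450],None,fx=2.8,fy=2.8,interpolation=cv2.INTER_CUBIC))
s,M=show()
im,d=eyes.snapshot("wrist"); cv2.imwrite("pics/w5.png",im); np.save("pics/w5.npy",d)
W=wcloud(eyes,s,d)
hsv=cv2.cvtColor(im,cv2.COLOR_BGR2HSV);h=hsv[...,0]
m=(h>100)&(h<130)&(hsv[...,1]>130)&(W[...,2]>.15)
P=W[m]-s["tool_pos"]; Q=P@M
print(len(Q)); print(np.percentile(Q,[.5,2,50,98,99.5],axis=0).round(4))
E
```

```text
t 8.87 pos [ 0.6052 -0.3029  0.3922] ydir -2.12 xdir [-0.001  0.002 -1.   ] q7 [ 0.62  0.8  -0.46  1.4   0.38  1.03  0.05] F [ 0.5  0.2 -3.6] op 0.202
delta tool mm [ -2.8   3.7 -29.1]
turn about tool x -0.0004 alt 3.1412 delta in final axes [ -2.8   3.7 -29.1]
t 8.92 pos [ 0.6052 -0.3033  0.3923] ydir -2.15 xdir [-0.001  0.001 -1.   ] q7 [ 0.62  0.8  -0.46  1.39  0.38  1.03  0.05] F [ 0.8  0.7 -3.1] op 0.201
9420
[[ 0.063  -0.0249 -0.0679]
 [ 0.0947 -0.0094 -0.0676]
 [ 0.1264 -0.0007 -0.0331]
 [ 0.1699  0.0077  0.0351]
 [ 0.2071  0.0158  0.0375]]
```

View pics/s5.png

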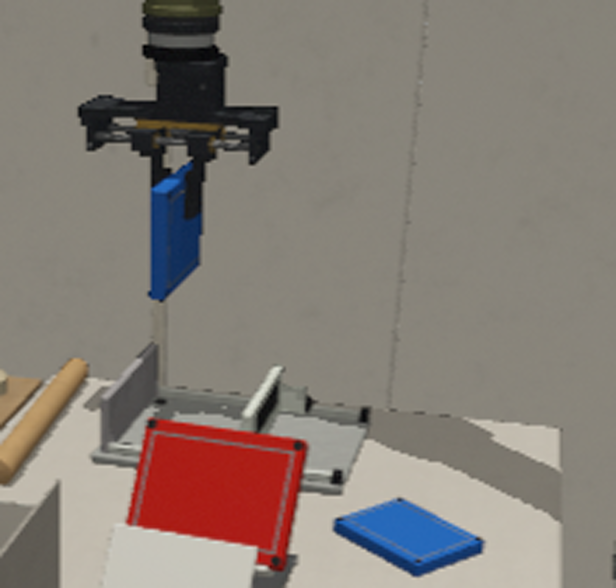

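View pics/w5.png

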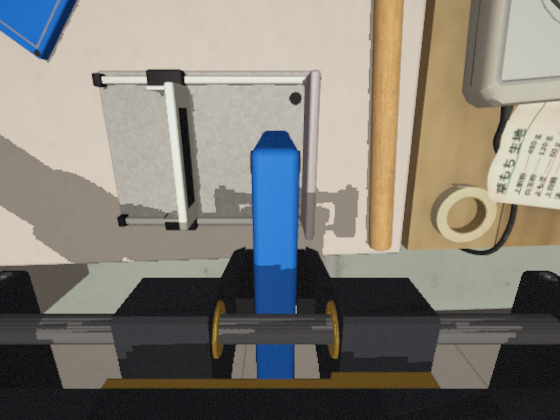

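Blue hangs upright over the rack, in the gripper at (275,210), with the wall at (312,150) to its right. I'll measure the wall and stop relative to the tool in this frame.

```bash
python3 - <<'E'
from st import *
s,M=show();d=np.load("pics/w5.npy");W=wcloud(eyes,s,d)
for v in (100,130,160,200):
    print(v,[(u,W[v,u].round(4).tolist()) for u in range(300,322,2)])
print([(u,W[120,u].round(4).tolist()) for u in range(164,196,3)])
print([(v,W[v,230].round(4).tolist()) for v in list(range(68,90,2))+list(range(212,232,2))])
E
```

```text
t 8.97 pos [ 0.6052 -0.3037  0.3925] ydir -2.16 xdir [-0.001  0.001 -1.   ] q7 [ 0.62  0.8  -0.46  1.39  0.38  1.03  0.05] F [-0.9 -0.3 -1.9] op 0.201
100 [(300, [0.6369, -0.2124, 0.009]), (302, [0.6392, -0.2125, 0.0092]), (304, [0.6415, -0.2126, 0.0091]), (306, [0.6415, -0.2134, 0.0327]), (308, [0.6414, -0.2141, 0.0538]), (310, [0.6419, -0.2145, 0.0667]), (312, [0.6436, -0.2147, 0.0691]), (314, [0.6458, -0.2147, 0.067]), (316, [0.6475, -0.2148, 0.0688]), (318, [0.6494, -0.2149, 0.0689]), (320, [0.6613, -0.2131, 0.0007])]
130 [(300, [0.6365, -0.2462, 0.0097]), (302, [0.6388, -0.2462, 0.01]), (304, [0.6402, -0.2456, 0.0205]), (306, [0.6403, -0.2443, 0.0427]), (308, [0.6404, -0.2431, 0.0627]), (310, [0.6418, -0.2428, 0.068]), (312, [0.6437, -0.2429, 0.0687]), (314, [0.6457, -0.2429, 0.069]), (316, [0.6479, -0.2431, 0.0677]), (318, [0.65, -0.2432, 0.067]), (320, [0.6621, -0.2478, -0.002])]
160 [(300, [0.6159, -0.2406, 0.2648]), (302, [0.6386, -0.2823, 0.0087]), (304, [0.6391, -0.2789, 0.0297]), (306, [0.6391, -0.2751, 0.0539]), (308, [0.6398, -0.2729, 0.0676]), (310, [0.6418, -0.2729, 0
[... 929 characters left out ...]
(68, [0.5572, -0.1744, -0.0008]), (70, [0.557, -0.1765, -0.0005]), (72, [0.5582, -0.1798, 0.0093]), (74, [0.5578, -0.1817, 0.008]), (76, [0.5577, -0.1839, 0.0087]), (78, [0.5588, -0.1869, 0.0179]), (80, [0.5585, -0.1888, 0.0169]), (82, [0.5586, -0.1911, 0.019]), (84, [0.5578, -0.1927, 0.014]), (86, [0.5568, -0.1943, 0.0085]), (88, [0.5569, -0.1966, 0.0102]), (212, [0.5439, -0.3468, 0.0089]), (214, [0.5436, -0.3496, 0.0087]), (216, [0.5435, -0.3522, 0.0093]), (218, [0.5444, -0.3526, 0.0158]), (220, [0.5446, -0.3545, 0.0183]), (222, [0.5444, -0.3572, 0.0182]), (224, [0.5423, -0.364, 0.0079]), (226, [0.5404, -0.3704, -0.0012]), (228, [0.54, -0.3736, -0.0019]), (230, [0.5398, -0.3765, -0.0015])]
```

Request:
carry_out --targets "0 0 4 -8 0;0 0 4 -11 0;0 0 4 -11 0;0 10 0 0 0;0 20 0 0 0;0 20 0 0 0;0 20 0 0 0;0 20 0 0 0;0 20 0 0 0;0 12 0 0 0;0 6 0 0 0;0 0 0 0 0;0 0 0 0 0"

```text
clock: 10.05
tool_pos: [0.6186, -0.2752, 0.2651]
eef_rot: [0.509, 0.49, -0.509, 0.491]
contact_force: [0.4, -0.2, -2.1]
opening: 0.203
```

```bash
python3 st.py 0.628 -0.2735 0.2475 -2.1; python3 - <<'E'
from st import *
im,d=eyes.snapshot("side"); cv2.imwrite("pics/s6.png",cv2.resize(im[50:230,230:430],None,fx=3.2,fy=3.2,interpolation=cv2.INTER_CUBIC))
E
```

```text
t 10.05 pos [ 0.6186 -0.2752  0.2651] ydir -2.11 xdir [ 0.001 -0.    -1.   ] q7 [ 0.55  0.95 -0.4   1.49  0.46  0.79 -0.06] F [ 0.4 -0.2 -2.1] op 0.203
delta tool mm [17.6  9.3 -2. ]
turn about tool x -0.0002 alt 3.1414 delta in final axes [17.6  9.3 -2. ]
```

View pics/s6.png

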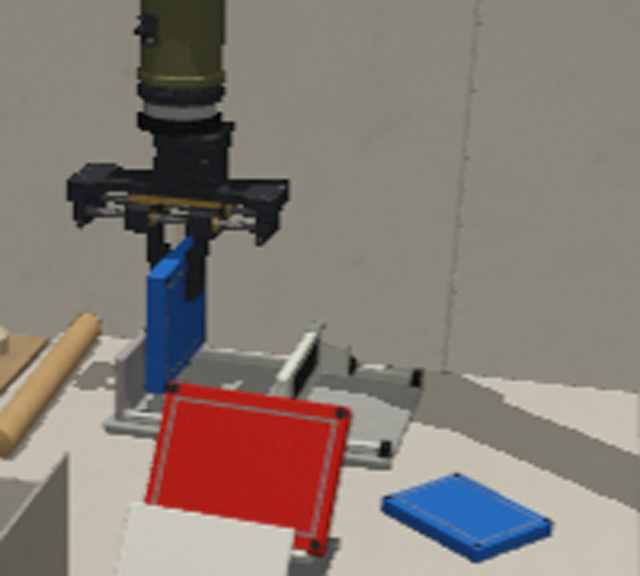

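Blue sits above the rack base on the board side of the wall, clear of the rails. Lowering to contact.

Request:
carry_out --targets "0 5 0 -1 0;0 5 0 -1 0;0 3 0 0 0;0 2 0 0 0;0 1.5 0 0 0;0 0 0 0 0;0 0 0 0 0"

```text
clock: 10.68
tool_pos: [0.6183, -0.2734, 0.2482]
eef_rot: [-0.509, -0.491, 0.509, -0.491]
contact_force: [0.0, -0.5, -3.4]
opening: 0.202
```

```bash
python3 st.py 0.630 -0.2735 0.2475
```

```text
t 10.68 pos [ 0.6183 -0.2734  0.2482] ydir -2.12 xdir [-0. -0. -1.] q7 [ 0.55  0.97 -0.39  1.5   0.47  0.77 -0.07] F [ 0.  -0.5 -3.4] op 0.202
delta tool mm [ 0.7 11.7 -0.3]
```

Request:
carry_out --targets "0 0 3 0 0;0 0 3 0 0;0 0 2 0 0;0 0.5 1 0 0;0 0.5 1 0 0;0 0 0 0 0;0 0 0 0 0"

```text
clock: 11.27
tool_pos: [0.6283, -0.2736, 0.2471]
eef_rot: [-0.509, -0.491, 0.509, -0.491]
contact_force: [-0.3, 0.1, -3.0]
opening: 0.2
```

```bash
python3 st.py 0.630 -0.2735 0.2475
```

```text
t 11.27 pos [ 0.6283 -0.2736  0.2471] ydir -2.12 xdir [-0. -0. -1.] q7 [ 0.54  0.98 -0.39  1.47  0.47  0.78 -0.07] F [-0.3  0.1 -3. ] op 0.2
delta tool mm [-0.4  1.7 -0.2]
```

Request:
carry_out --targets "0 0.5 0.5 0 0;0 0.5 0.5 0 0;0 0.5 0.5 0 0;0 0 0.5 0 0;0 0 0 0 0;0 0 0 0 0"

```text
clock: 11.77
tool_pos: [0.6302, -0.2737, 0.2457]
eef_rot: [-0.509, -0.491, 0.509, -0.491]
contact_force: [0.1, -0.7, -2.9]
opening: 0.198
```

Request:
carry_out --targets "0 0.5 0.5 0 0;0 0.5 0.5 0 0;0 0.5 0 0 0;0 0.5 0 0 0;0 0 0 0 0;0 0 0 0 0"

```text
clock: 12.27
tool_pos: [0.6306, -0.2739, 0.2448]
eef_rot: [-0.509, -0.491, 0.51, -0.49]
contact_force: [-5.3, 1.5, 7.0]
opening: 0.202
```

Contact with both the base and the wall. Releasing gently, then rising.

Request:
carry_out --targets "0 0 0 0 0;0.25 0 0 0 0;0.35 0 0 0 0;0.5 0 0 0 0;0.55 0 0 0 0;0.55 -10 0 0 0;0.55 -20 0 0 0;0.55 -30 0 0 0;0.55 -35 0 0 0;0.55 -30 0 0 0;0.55 -20 0 0 0;0.55 0 0 0 0;0.55 0 0 0 0" --force 10

```text
clock: 13.35
tool_pos: [0.6316, -0.2737, 0.3906]
eef_rot: [0.51, 0.49, -0.509, 0.492]
contact_force: [0.5, -0.7, -0.9]
opening: 0.549
```

```bash
python3 - <<'E'
from st import *
s,M=show()
im,d=eyes.snapshot("side"); cv2.imwrite("pics/s7.png",cv2.resize(im[50:230,230:430],None,fx=3.2,fy=3.2,interpolation=cv2.INTER_CUBIC))
im,d=eyes.snapshot("wrist"); cv2.imwrite("pics/w7.png",im); W=wcloud(eyes,s,d); np.save("pics/w7.npy",W)
E
python3 st.py 0.4932 -0.0093 0.39 -94.5
```

```text
t 13.35 pos [ 0.6316 -0.2737  0.3906] ydir -2.12 xdir [ 0.003 -0.001 -1.   ] q7 [ 0.56  0.82 -0.46  1.36  0.38  1.05  0.01] F [ 0.5 -0.7 -0.9] op 0.549
t 13.45 pos [ 0.6308 -0.2737  0.3878] ydir -2.11 xdir [-0.002  0.    -1.   ] q7 [ 0.56  0.82 -0.45  1.36  0.38  1.05  0.01] F [-0.1 -0.3  0.6] op 0.548
delta tool mm [  -1.9 -147.3 -259.2]
turn about tool x 1.6125 alt -1.529 delta in final axes [  -1.8 -252.8  158. ]
```

View pics/s7.png

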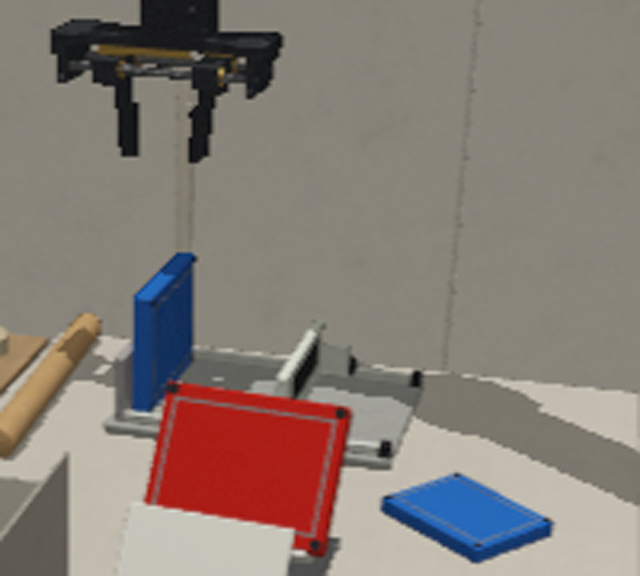

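View pics/w7.png

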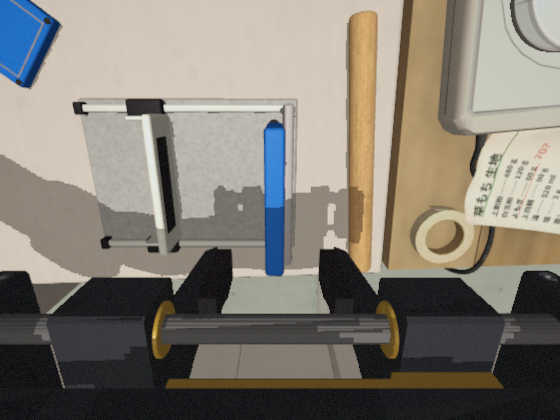

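Blue stands upright at the wall (side crop (165,330)). Now turn back and go to red.

Request:
carry_out --targets "0.76 0 -10 -20 0.08;0.76 0 0 0 0.12;0.76 0 0 0 0.12;0.76 0 0 0 0.12;0.76 0 0 0 0.12;0.76 0 0 0 0.12;0.76 0 0 0 0.12;0.76 0 0 0 0.12;0.76 0 0 0 0.12;0.76 0 0 0 0.12;0.76 0 0 0 0.12;0.76 0 0 0 0.12;0.76 0 0 0 0.12;0.76 0 0 0 0.093;0.76 0 0 0 0;0.76 0 0 0 0"

```text
clock: 14.78
tool_pos: [0.6218, -0.2532, 0.3873]
eef_rot: [-0.706, 0.027, 0.708, 0.027]
contact_force: [-0.3, 0.4, -0.4]
opening: 0.76
```

```bash
python3 st.py 0.492 -0.0073 0.35 -94.5
```

```text
t 14.78 pos [ 0.6218 -0.2532  0.3873] ydir -94.37 xdir [-0.003  0.    -1.   ] q7 [ 0.32  0.77 -0.01  1.43  0.01  0.94 -1.34] F [-0.3  0.4 -0.4] op 0.76
delta tool mm [  37.7 -235.2  148. ]
turn about tool x 0.0022 alt -3.1394 delta in final axes [  37.7 -234.9  148.5]
```

Request:
carry_out --targets "0.76 0 -16 12 0;0.76 3 -27 18 0;0.76 4 -32 20 0;0.76 5 -32 20 0;0.76 5 -32 20 0;0.76 5 -32 20 0;0.76 5 -32 20 0;0.76 5 -20 12 0;0.76 5 -12 6 0;0.76 0 0 0 0;0.76 0 0 0 0;0.76 0 0 0 0"

```text
clock: 15.78
tool_pos: [0.4937, -0.0087, 0.3518]
eef_rot: [0.707, -0.029, -0.706, -0.028]
contact_force: [0.3, -0.1, -0.6]
opening: 0.759
```

```bash
python3 st.py 0.492 -0.0073 0.2475 -94.5;  python3 - <<'E'
from st import *
s,M=show()
im,d=eyes.snapshot("wrist"); cv2.imwrite("pics/w8.png",im)
W=wcloud(eyes,s,d)
hsv=cv2.cvtColor(im,cv2.COLOR_BGR2HSV);h=hsv[...,0].astype(int);h=np.where(h<10,h+180,h)
m=(h>=170)&(h<=190)&(hsv[...,1]>130)&(W[...,2]<.15)&(W[...,2]>.03)
P=W[m&(W[...,0]>.4)]
left=np.array([.0793,.997]); bx=np.array([.997,-.0793])
a=P[:,:2]@left;b=P[:,:2]@bx
print("x",np.percentile(b,[.5,2,98,99.5]).round(4))
for q in np.linspace(b.min()+.01,b.max()-.01,6):
    k=abs(b-q)<.004
    if k.sum()>5:
        i=np.argsort(P[k][:,2])[-5:]; print(" ",q.round(3),"ridge left",a[k][i].mean().round(4),"z",P[k][i,2].mean().round(4),"min left",a[k].min().round(4))
E
```

```text
t 15.78 pos [ 0.4937 -0.0087  0.3518] ydir -94.57 xdir [ 0.001 -0.001 -1.   ] q7 [-0.09  0.6   0.02  2.02 -0.02  0.52 -1.71] F [ 0.3 -0.1 -0.6] op 0.759
delta tool mm [104.3  -1.4   1.9]
turn about tool x -0.0012 alt 3.1404 delta in final axes [104.3  -1.4   1.9]
t 15.78 pos [ 0.4937 -0.0087  0.3518] ydir -94.57 xdir [ 0.001 -0.001 -1.   ] q7 [-0.09  0.6   0.02  2.02 -0.02  0.52 -1.71] F [ 0.3 -0.1 -0.6] op 0.759
x [0.4231 0.4259 0.5585 0.5594]
  0.432 ridge left 0.0248 z 0.1224 min left 0.0131
  0.455 ridge left 0.0251 z 0.1227 min left 0.0127
  0.479 ridge left 0.0248 z 0.1225 min left 0.0124
  0.502 ridge left 0.0245 z 0.1225 min left 0.013
  0.526 ridge left 0.0246 z 0.1225 min left -0.2502
  0.55 ridge left 0.0234 z 0.1227 min left 0.0125
```

View pics/w8.png

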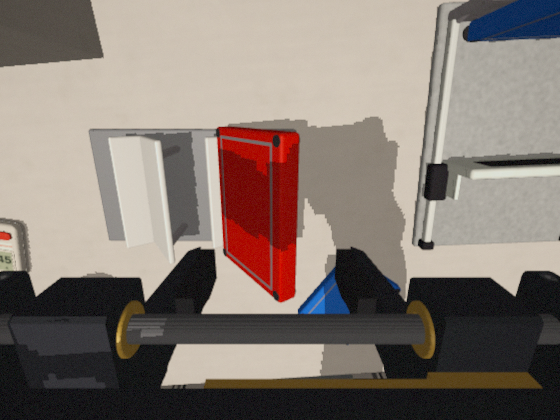

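Red sits between the fingers just as blue did (ridge at (285,210)). Descend, then close to contact.

Request:
carry_out --targets "0.76 15 -1 1 0;0.76 18 -1 1 0;0.76 18 0 0 0;0.76 18 0 0 0;0.76 18 0 0 0;0.76 12 0 0 0;0.76 5 0 0 0;0.76 0 0 0 0;0.5 0 0 0 0;0.46 0 0 0 0;0.44 0 0 0 0;0.42 0 0 0 0;0.40 0 0 0 0;0.4 0 0 0 0" --force 12

```text
clock: 17.0
tool_pos: [0.4917, -0.0045, 0.2484]
eef_rot: [0.707, -0.027, -0.706, -0.028]
contact_force: [0.5, 3.1, 6.2]
opening: 0.471
```

Request:
carry_out --targets "0 -1 -3 0 0;0 -1 -4 0 0;0 -1 -4 0 0;0 -1.5 -4 0 0;0 -1.5 -4 0 0;0 -1.5 -4 0 0;0 -1.5 -4 0 0;0 -2 -4 0 0;0 -2 -4 0 0;0 -2 -4 0 0;0 -2 -4 0 0;0 -2 -3 0 0;0 0 0 0 0" --force 15

```text
clock: 18.08
tool_pos: [0.4954, 0.04, 0.2676]
eef_rot: [0.707, -0.029, -0.706, -0.028]
contact_force: [-0.5, -1.6, 12.8]
opening: 0.204
```

```bash
python3 - <<'E'
from st import *
s,M=show()
im,d=eyes.snapshot("wrist"); cv2.imwrite("pics/w9.png",im)
E
```

```text
t 18.08 pos [0.4954 0.04   0.2676] ydir -94.57 xdir [ 0.002 -0.001 -1.   ] q7 [-0.19  0.76  0.02  2.07 -0.05  0.31 -1.77] F [-0.5 -1.6 12.8] op 0.204
```

View pics/w9.png

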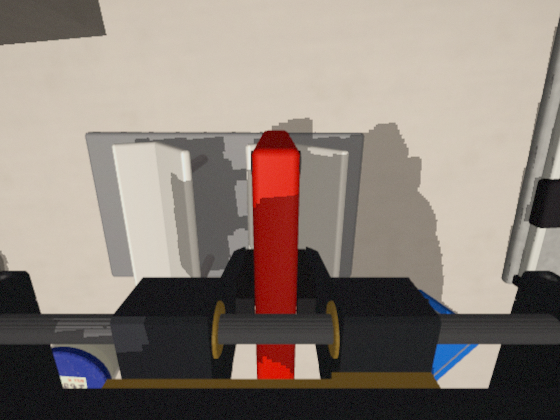

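Red is upright at 18 mm. Lift and carry.

Request:
carry_out --targets "0 0 0 0 0;0 -6 0 0 0;0 -12 0 0 0;0 -18 0 0 0;0 -20 0 0 0;0 -20 0 0 0;0 -20 0 0 0;0 -20 0 0 0;0 -16 0 0 0;0 0 0 0 0" --force 35

```text
clock: 18.97
tool_pos: [0.4953, 0.0404, 0.4008]
eef_rot: [0.708, -0.028, -0.705, -0.028]
contact_force: [0.5, 0.1, -2.6]
opening: 0.2
```

```bash
python3 st.py 0.575 -0.2735 0.40 -2.1
```

```text
t 18.97 pos [0.4953 0.0404 0.4008] ydir -94.55 xdir [ 0.004  0.    -1.   ] q7 [-0.21  0.53  0.05  1.96 -0.04  0.65 -1.78] F [ 0.5  0.1 -2.6] op 0.2
delta tool mm [   1.   306.6 -104.4]
turn about tool x -1.6136 alt 1.528 delta in final axes [ -0.4  91.2 310.8]
```

Request:
carry_out --targets "0 0 15 -5 0;0 0 28 -9 0;0 0 32 -11 0;0 0 32 -11 0;0 0 32 -11 0;0 0 32 -11 0;0 0 32 -11 0;0 0 32 -11 0;0 0 32 -11 0;0 0 24 -9 0;0 0 14 -5 0;0 0 0 0 0"

```text
clock: 19.97
tool_pos: [0.5744, -0.2764, 0.3964]
eef_rot: [-0.705, 0.031, 0.707, 0.029]
contact_force: [0.6, -0.7, -2.0]
opening: 0.203
```

Request:
carry_out --targets "0 0 0 0 -0.08;0 0 0 0 -0.12;0 0 0 0 -0.12;0 0 0 0 -0.12;0 0 0 0 -0.12;0 0 0 0 -0.12;0 0 0 0 -0.12;0 0 0 0 -0.12;0 0 0 0 -0.12;0 0 0 0 -0.12;0 0 0 0 -0.12;0 0 0 0 -0.12;0 0 0 0 -0.12;0 0 0 0 -0.094;0 0 0 0 0;0 0 0 0 0"

```text
clock: 21.3
tool_pos: [0.5751, -0.2708, 0.3975]
eef_rot: [-0.509, -0.492, 0.509, -0.49]
contact_force: [-0.8, 0.2, -1.7]
opening: 0.199
```

```bash
python3 st.py 0.575 -0.2735 0.265 -2.1; python3 - <<'E'
from st import *
s,M=show()
im,d=eyes.snapshot("wrist"); cv2.imwrite("pics/w10.png",im); W=wcloud(eyes,s,d)
hsv=cv2.cvtColor(im,cv2.COLOR_BGR2HSV);h=hsv[...,0].astype(int);h=np.where(h<10,h+180,h)
m=(h>170)&(hsv[...,1]>130)&(W[...,2]>.2)
Q=(W[m]-s["tool_pos"])@M; print(np.percentile(Q,[.5,2,50,98],axis=0).round(4))
m=(h>100)&(h<130)&(hsv[...,1]>130)&(W[...,2]>.1)&(W[...,2]<.14)&(W[...,0]>.55)
P=W[m];print("blue top",np.percentile(P,[1,50,99],axis=0).round(4),np.polyfit(P[:,1],P[:,0],1))
E
```

```text
t 21.3 pos [ 0.5751 -0.2708  0.3975] ydir -2.13 xdir [-0.002  0.002 -1.   ] q7 [ 0.61  0.74 -0.45  1.53  0.36  0.96  0.01] F [-0.8  0.2 -1.7] op 0.199
delta tool mm [132.5   0.4   3. ]
turn about tool x -0.0006 alt 3.141 delta in final axes [132.5   0.3   3. ]
t 21.3 pos [ 0.5751 -0.2708  0.3975] ydir -2.13 xdir [-0.002  0.002 -1.   ] q7 [ 0.61  0.74 -0.45  1.53  0.36  0.96  0.01] F [-0.8  0.2 -1.7] op 0.199
[[ 0.0682 -0.0107 -0.0679]
 [ 0.1251 -0.0093 -0.0677]
 [ 0.1265 -0.0007 -0.0332]
 [ 0.1587  0.0077  0.0353]]
blue top [[ 0.6192 -0.341   0.1022]
 [ 0.6282 -0.2662  0.1186]
 [ 0.6385 -0.2071  0.1204]] [0.03477636 0.6377485 ]
```

View pics/w10.png

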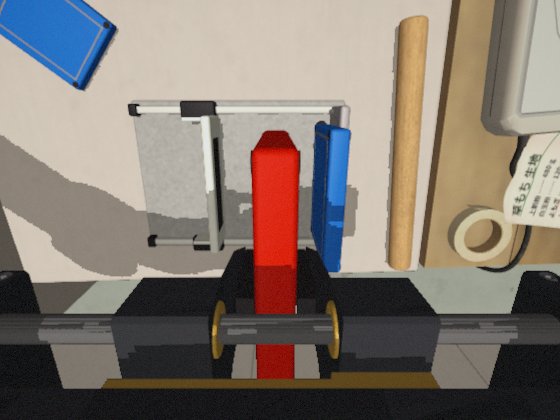

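Red hangs between the stop (212,180) and blue (330,195). Lowering.

Request:
carry_out --targets "0 10 0 1.5 0;0 20 0 1.5 0;0 20 0 0 0;0 20 0 0 0;0 20 0 0 0;0 20 0 0 0;0 14 0 0 0;0 9 0 0 0;0 6 0 0 0;0 4 0 0 0;0 3 0 0 0;0 2 0 0 0;0 1 0 0 0;0 0 0 0 0;0 0 0 0 0"

```text
clock: 22.6
tool_pos: [0.5755, -0.2749, 0.2502]
eef_rot: [0.509, 0.491, -0.509, 0.491]
contact_force: [1.2, 0.2, -1.8]
opening: 0.203
```

```bash
python3 st.py 0.575 -0.2735 0.2445
```

```text
t 22.6 pos [ 0.5755 -0.2749  0.2502] ydir -2.07 xdir [ 0.001 -0.    -1.   ] q7 [ 0.57  0.92 -0.36  1.63  0.47  0.67 -0.07] F [ 1.2  0.2 -1.8] op 0.203
delta tool mm [ 5.7 -0.6 -1.4]
```

Request:
carry_out --targets "0 1 0 0 0;0 1 0 0 0;0 1 0 0 0;0 1 0 0 0;0 0.5 0 0 0;0 0.5 0 0 0;0 0.5 0 0 0;0 0 0 0 0;0 0 0 0 0"

```text
clock: 23.35
tool_pos: [0.5753, -0.2749, 0.2449]
eef_rot: [-0.509, -0.491, 0.509, -0.491]
contact_force: [-2.0, -0.3, 6.1]
opening: 0.201
```

Base contact. Release and rise; the opening is limited so the front finger stays clear of blue.

Request:
carry_out --targets "0 0 0 0 0;0.23 0 0 0 0;0.27 0 0 0 0;0.33 0 0 0 0;0.35 0 0 0 0;0.35 0 0 0 0;0.35 -10 0 0 0;0.35 -20 0 0 0;0.35 -30 0 0 0;0.35 -30 0 0 0;0.35 -20 0 0 0;0.35 0 0 0 0;0.35 0 0 0 0" --force 10

```text
clock: 24.43
tool_pos: [0.5756, -0.2749, 0.356]
eef_rot: [0.509, 0.49, -0.509, 0.492]
contact_force: [-0.7, 0.9, -0.2]
opening: 0.349
```

```bash
python3 - <<'E'
from st import *
s,M=show()
im,d=eyes.snapshot("side"); cv2.imwrite("pics/s11.png",cv2.resize(im[50:230,230:430],None,fx=3.2,fy=3.2,interpolation=cv2.INTER_CUBIC))
im,d=eyes.snapshot("wrist"); cv2.imwrite("pics/w11.png",im); W=wcloud(eyes,s,d); np.save("pics/w11.npy",W)
E
python3 st.py 0.45 -0.269 0.36 -92.1
python3 st.py 0.45 -0.269 0.36 87.9
```

```text
t 24.43 pos [ 0.5756 -0.2749  0.356 ] ydir -2.07 xdir [ 0.003 -0.001 -1.   ] q7 [ 0.6   0.79 -0.43  1.57  0.4   0.87 -0.01] F [-0.7  0.9 -0.2] op 0.349
t 24.53 pos [ 0.5748 -0.2748  0.3536] ydir -2.06 xdir [-0.002  0.    -1.   ] q7 [ 0.6   0.79 -0.43  1.57  0.4   0.87 -0.01] F [-0.5  0.2 -0.9] op 0.348
delta tool mm [  -6.2 -125.    -1.3]
turn about tool x 1.5715 alt -1.5701 delta in final axes [ -6.5  -1.2 124.9]
t 24.53 pos [ 0.5748 -0.2748  0.3536] ydir -2.06 xdir [-0.002  0.    -1.   ] q7 [ 0.6   0.79 -0.43  1.57  0.4   0.87 -0.01] F [-0.5  0.2 -0.9] op 0.348
delta tool mm [  -6.2 -125.    -1.3]
turn about tool x -1.5701 alt 1.5715 delta in final axes [  -6.4    1.2 -124.9]
```

View pics/s11.png

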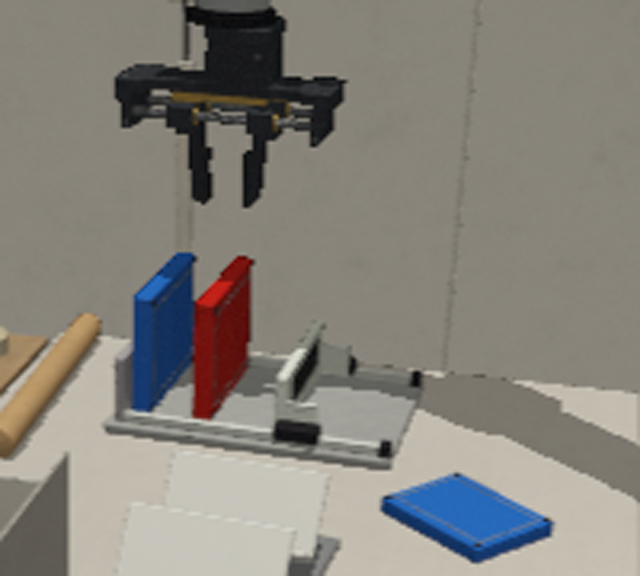

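View pics/w11.png

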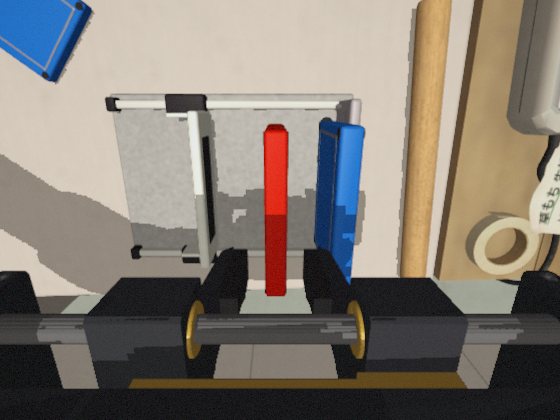

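Both boards stand upright. Next, turn so the jaws lie along the rack's y (camera towards the robot), shut the fingers and go behind the stop.

Request:
carry_out --targets "0.2 -3 0 0 -0.08;0 -3 0 0 -0.12;0 0 0 0 -0.12;0 0 0 0 -0.12;0 0 0 0 -0.12;0 0 0 0 -0.12;0 0 0 0 -0.12;0 0 0 0 -0.12;0 0 0 0 -0.12;0 0 0 0 -0.12;0 0 0 0 -0.12;0 0 0 0 -0.12;0 0 0 0 -0.12;0 0 0 0 -0.05;0 0 0 -20 0;0 0 0 -30 0;0 0 0 -30 0;0 0 0 -20 0;0 0 0 -10 0;0 0 0 0 0"

```text
clock: 26.2
tool_pos: [0.4626, -0.2712, 0.3587]
eef_rot: [0.013, 0.709, -0.013, 0.705]
contact_force: [-0.2, 0.5, -0.2]
opening: 0.006
```

```bash
python3 st.py 0.465 -0.270 0.225 87.9
```

```text
t 26.2 pos [ 0.4626 -0.2712  0.3587] ydir 87.86 xdir [-0.006  0.    -1.   ] q7 [ 0.94  0.76 -0.86  1.86  0.75  0.88  1.24] F [-0.2  0.5 -0.2] op 0.006
delta tool mm [133.7   1.2   3.1]
turn about tool x -0.0007 alt 3.1409 delta in final axes [133.7   1.2   3.1]
```

Request:
carry_out --targets "0 10 0 0 0;0 18 1 0 0;0 20 0 0 0;0 20 0 0 0;0 20 0 0 0;0 18 0 0 0;0 14 0 0 0;0 8 0 0 0;0 5 0 0 0;0 0 0 0 0;0 0 0 0 0;0 0 0 0 0"

```text
clock: 27.2
tool_pos: [0.4659, -0.2697, 0.2278]
eef_rot: [0.013, 0.706, -0.013, 0.707]
contact_force: [0.1, -0.7, -0.6]
opening: 0.002
```

```bash
python3 st.py 0.48 -0.270 0.225 87.9; python3 - <<'E'
from st import *
im,d=eyes.snapshot("side"); cv2.imwrite("pics/s12.png",cv2.resize(im[50:230,230:430],None,fx=3.2,fy=3.2,interpolation=cv2.INTER_CUBIC))
E
```

```text
t 27.2 pos [ 0.4659 -0.2697  0.2278] ydir 87.9 xdir [ 0.001 -0.    -1.   ] q7 [ 0.83  0.94 -0.68  1.94  1.01  0.64  1.02] F [ 0.1 -0.7 -0.6] op 0.002
delta tool mm [ 2.8  0.2 14. ]
turn about tool x -0.0001 alt 3.1415 delta in final axes [ 2.8  0.2 14. ]
```

View pics/s12.png

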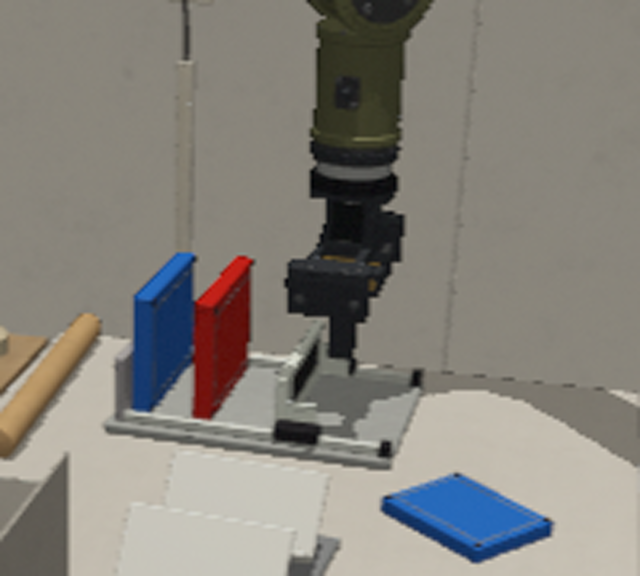

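Request:
carry_out --targets "0 1.5 0 4 0;0 1 0 6 0;0 0 0 5 0;0 0 0 4 0;0 0 0 4 0;0 0 0 4 0;0 0 0 4 0;0 0 0 4 0;0 0 0 3 0;0 0 0 0 0;0 0 0 0 0"

```text
clock: 28.17
tool_pos: [0.5039, -0.2712, 0.2247]
eef_rot: [0.013, 0.707, -0.013, 0.707]
contact_force: [-1.0, -0.3, -0.8]
opening: 0.004
```

```bash
python3 st.py 0.585 -0.274 0.225 87.9; python3 - <<'E'
from st import *
im,d=eyes.snapshot("side"); cv2.imwrite("pics/s13.png",cv2.resize(im[80:230,240:400],None,fx=4,fy=4,interpolation=cv2.INTER_CUBIC))
E
```

```text
t 28.17 pos [ 0.5039 -0.2712  0.2247] ydir 87.89 xdir [ 0.001  0.    -1.   ] q7 [ 0.8   0.98 -0.7   1.84  0.96  0.71  1.07] F [-1.  -0.3 -0.8] op 0.004
delta tool mm [-0.2  0.2 81.1]
turn about tool x -0.0002 alt 3.1414 delta in final axes [-0.2  0.2 81.1]
```

View pics/s13.png

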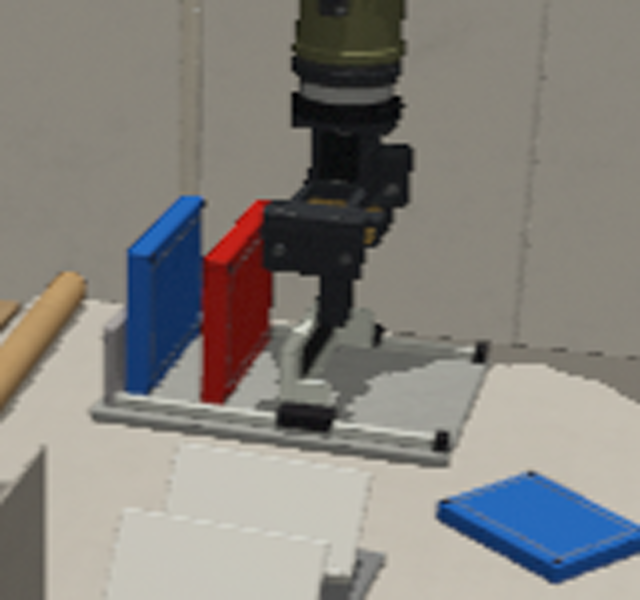

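The stop has started to move, with the finger behind it at (335,310). Continuing slowly and watching for body contact with red's top.

Request:
carry_out --targets "0 0 0 4 0;0 0 0 4 0;0 0 0 4 0;0 0 0 4 0;0 0 0 3 0;0 0 0 2 0;0 0 0 2 0;0 0 0 2 0;0 0 0 2 0;0 0 0 0 0"

```text
clock: 29.05
tool_pos: [0.5309, -0.2722, 0.2247]
eef_rot: [0.013, 0.707, -0.013, 0.707]
contact_force: [-2.0, 0.3, -0.6]
opening: 0.007
```

```bash
python3 st.py 0.585 -0.274 0.225 87.9; python3 - <<'E'
from st import *
im,d=eyes.snapshot("side"); cv2.imwrite("pics/s14.png",cv2.resize(im[80:230,240:400],None,fx=4,fy=4,interpolation=cv2.INTER_CUBIC))
E
```

```text
t 29.05 pos [ 0.5309 -0.2722  0.2247] ydir 87.89 xdir [ 0.001 -0.    -1.   ] q7 [ 0.78  1.   -0.71  1.76  0.93  0.75  1.11] F [-2.   0.3 -0.6] op 0.007
delta tool mm [-0.3  0.2 54.1]
turn about tool x -0.0002 alt 3.1414 delta in final axes [-0.3  0.2 54.1]
```

View pics/s14.png

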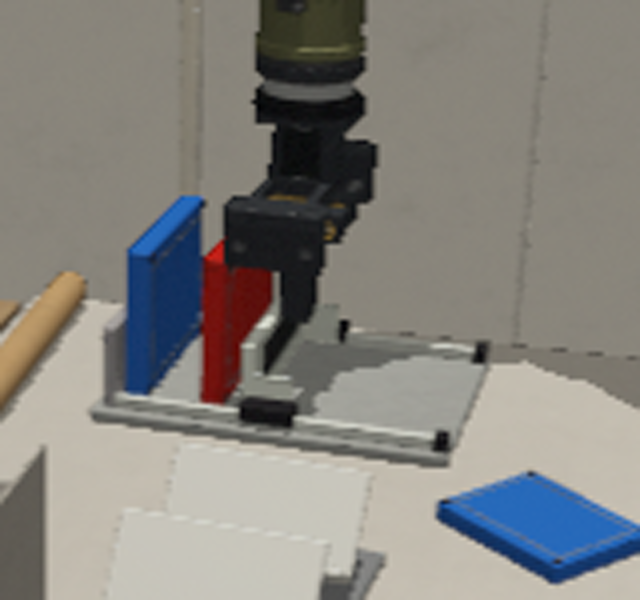

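Request:
carry_out --targets "0 0 0 2 0;0 0 0 2 0;0 0 0 2 0;0 0 0 2 0;0 0 0 0 0"

```text
clock: 29.52
tool_pos: [0.5389, -0.2725, 0.2247]
eef_rot: [0.013, 0.707, -0.013, 0.707]
contact_force: [-1.9, -0.1, 0.2]
opening: 0.004
```

```bash
python3 - <<'E'
from st import *
show()
im,d=eyes.snapshot("side"); cv2.imwrite("pics/s15.png",cv2.resize(im[80:230,240:400],None,fx=4,fy=4,interpolation=cv2.INTER_CUBIC))
E
```

```text
t 29.52 pos [ 0.5389 -0.2725  0.2247] ydir 87.89 xdir [ 0.001 -0.    -1.   ] q7 [ 0.78  1.01 -0.72  1.74  0.92  0.77  1.12] F [-1.9 -0.1  0.2] op 0.004
```

View pics/s15.png

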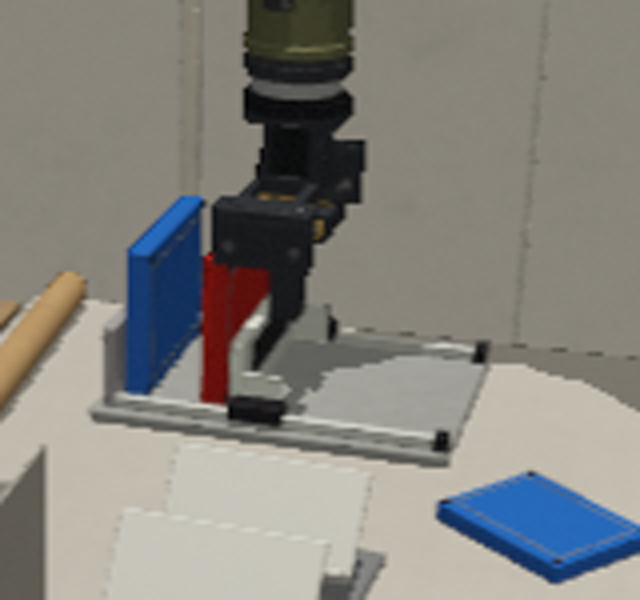

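The body clears red's top and no extra force shows. The stop is about to meet red, so keep pushing.

Request:
carry_out --targets "0 0 0 2.5 0;0 0 0 2.5 0;0 0 0 2.5 0;0 0 0 2.5 0;0 0 0 2.5 0;0 0 0 2.5 0;0 0 0 2.5 0;0 0 0 2.5 0;0 0 0 2.5 0;0 0 0 2.5 0;0 0 0 2.5 0;0 0 0 2.5 0;0 0 0 2 0;0 0 0 0 0"

```text
clock: 30.73
tool_pos: [0.571, -0.2737, 0.2247]
eef_rot: [0.013, 0.707, -0.013, 0.707]
contact_force: [-2.9, -0.2, 1.0]
opening: 0.01
```

```bash
python3 - <<'E'
from st import *
show()
im,d=eyes.snapshot("side"); cv2.imwrite("pics/s16.png",cv2.resize(im[80:230,240:400],None,fx=4,fy=4,interpolation=cv2.INTER_CUBIC))
E
```

```text
t 30.73 pos [ 0.571  -0.2737  0.2247] ydir 87.89 xdir [ 0.001 -0.    -1.   ] q7 [ 0.75  1.04 -0.73  1.64  0.89  0.83  1.16] F [-2.9 -0.2  1. ] op 0.01
```

View pics/s16.png

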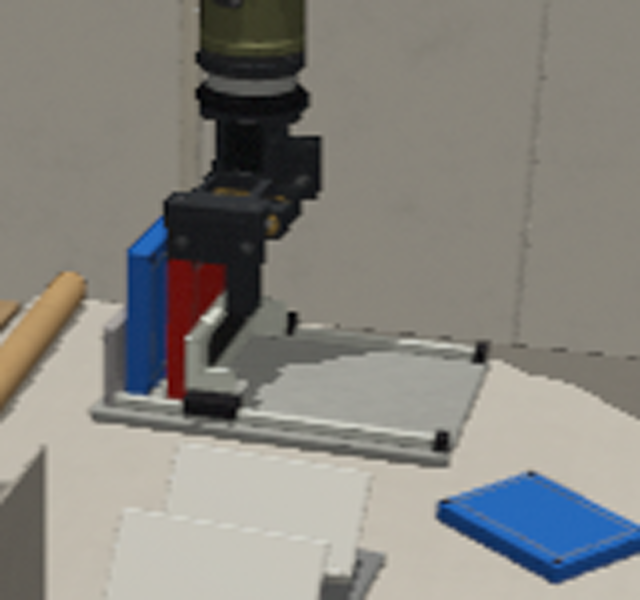

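Red slides upright with the stop, with a narrow gap left to blue at (160,330). Continuing in small steps until the force rises.

Request:
carry_out --targets "0 0 0 2 0;0 0 0 2 0;0 0 0 1.5 0;0 0 0 1.5 0;0 0 0 1 0;0 0 0 1 0;0 0 0 0 0"

```text
clock: 31.37
tool_pos: [0.5796, -0.274, 0.2247]
eef_rot: [0.013, 0.707, -0.013, 0.707]
contact_force: [-3.6, 0.1, 0.8]
opening: 0.008
```

Request:
carry_out --targets "0 0 0 1 0;0 0 0 1 0;0 0 0 0.5 0;0 0 0 0.5 0;0 0 0 0 0"

```text
clock: 31.78
tool_pos: [0.5825, -0.2741, 0.2247]
eef_rot: [0.013, 0.707, -0.013, 0.707]
contact_force: [-3.6, -0.2, 0.8]
opening: 0.005
```

Request:
carry_out --targets "0 0 0 0.5 0;0 0 0 0.5 0;0 0 0 0.5 0;0 0 0 0.5 0;0 0 0 0 0;0 0 0 0 0"

```text
clock: 32.28
tool_pos: [0.5833, -0.2741, 0.2247]
eef_rot: [0.013, 0.708, -0.013, 0.706]
contact_force: [-8.2, 0.4, 5.1]
opening: -0.0
```

The force is rising with little motion, so it's packed or nearly. A bit more push.

Request:
carry_out --targets "0 0 0 0.7 0;0 0 0 0.7 0;0 0 0 0.7 0;0 0 0 0 0;0 0 0 0 0"

```text
clock: 32.7
tool_pos: [0.5841, -0.274, 0.2247]
eef_rot: [0.013, 0.71, -0.013, 0.704]
contact_force: [-11.5, 0.5, 9.8]
opening: 0.006
```

```bash
python3 - <<'E'
from st import *
show()
im,d=eyes.snapshot("side"); cv2.imwrite("pics/s17.png",cv2.resize(im[80:230,240:400],None,fx=4,fy=4,interpolation=cv2.INTER_CUBIC))
im,d=eyes.snapshot("top"); cv2.imwrite("pics/t17.png",cv2.resize(im[120:290,330:470],None,fx=4,fy=4,interpolation=cv2.INTER_CUBIC)[:600])
E
```

```text
t 32.7 pos [ 0.5841 -0.274   0.2247] ydir 87.9 xdir [-0.008 -0.001 -1.   ] q7 [ 0.74  1.05 -0.73  1.6   0.88  0.86  1.18] F [-11.5   0.5   9.8] op 0.006
```

View pics/s17.png

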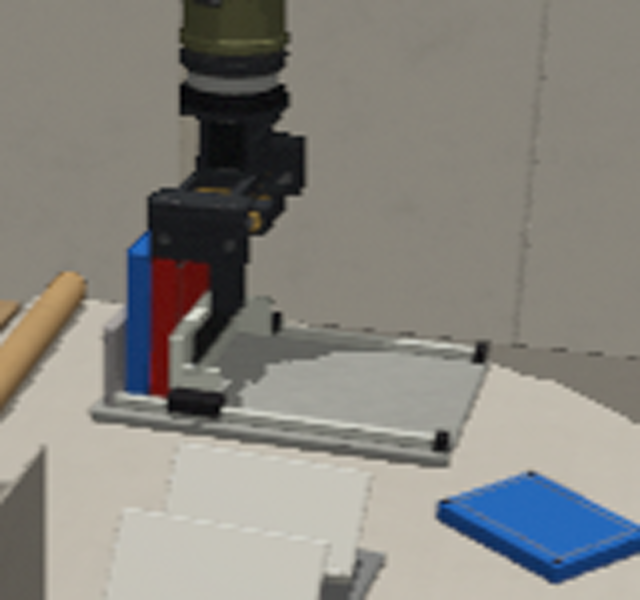

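Packed, with red against blue at column 150. Back off straight, then rise.

Request:
carry_out --targets "0 0 0 -1 0;0 0 0 -2 0;0 0 0 -5 0;0 0 0 -10 0;0 0 0 -15 0;0 0 0 -15 0;0 0 0 -15 0;0 -10 0 -15 0;0 -25 0 -10 0;0 -30 0 0 0;0 -30 0 0 0;0 -30 0 0 0;0 -20 0 0 0;0 0 0 0 0;0 0 0 0 0"

```text
clock: 34.05
tool_pos: [0.4996, -0.2706, 0.3711]
eef_rot: [0.013, 0.705, -0.013, 0.709]
contact_force: [0.1, 0.4, -0.1]
opening: 0.004
```

```bash
python3 - <<'E'
from st import *
s,M=show()
im,d=eyes.snapshot("side"); cv2.imwrite("pics/s18.png",cv2.resize(im[80:230,240:400],None,fx=4,fy=4,interpolation=cv2.INTER_CUBIC))
im,d=eyes.snapshot("top"); cv2.imwrite("pics/t18.png",cv2.resize(im[120:270,180:460],None,fx=2.8,fy=2.8,interpolation=cv2.INTER_CUBIC))
E
```

```text
t 34.05 pos [ 0.4996 -0.2706  0.3711] ydir 87.91 xdir [ 0.005 -0.001 -1.   ] q7 [ 0.9   0.78 -0.87  1.76  0.72  0.95  1.26] F [ 0.1  0.4 -0.1] op 0.004
```

View pics/s18.png

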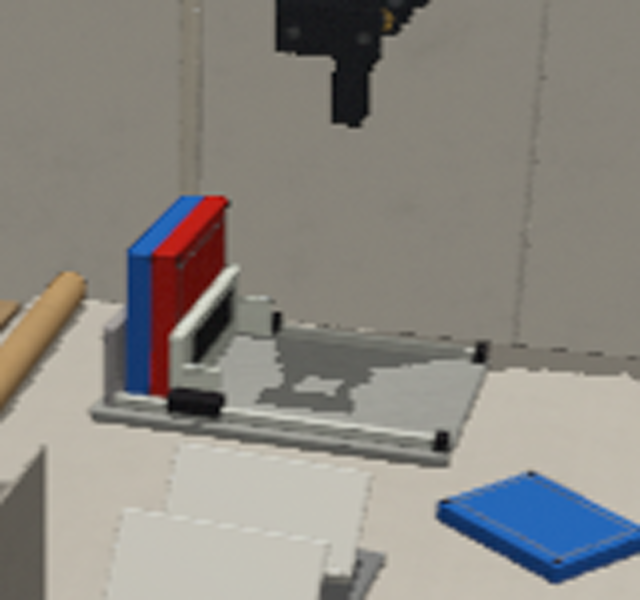

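View pics/t18.png

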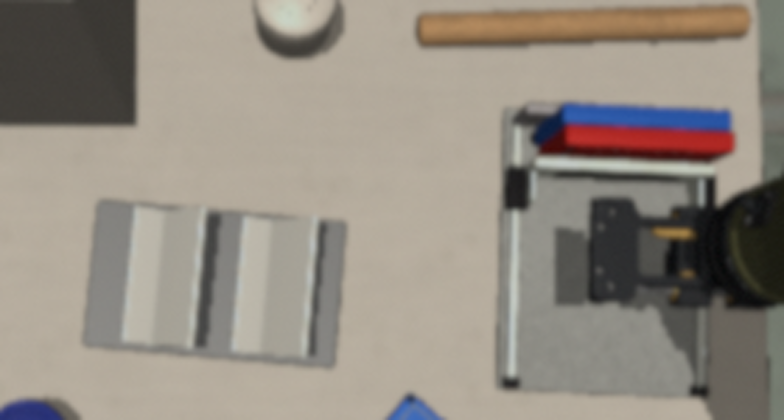

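Both boards look packed between the wall and the stop, upright and with no visible gaps. One depth check of the pack thickness, from a wrist picture.

```bash
python3 - <<'E'
from st import *
s,M=show()
im,d=eyes.snapshot("wrist"); cv2.imwrite("pics/w19.png",im); W=wcloud(eyes,s,d)
t,dt=eyes.snapshot("top");T=cloud(eyes,"top",dt)
for n,I,C in (("wrist",im,W),("top",t,T)):
    hsv=cv2.cvtColor(I,cv2.COLOR_BGR2HSV);h=hsv[...,0].astype(int);h=np.where(h<10,h+180,h)
    rx=C[...,0]-.0363*(C[...,1]+.275)
    reg=(abs(C[...,1]+.275)<.06)&(C[...,0]>.55)&(C[...,0]<.68)
    for c,m in (("blue",(h>100)&(h<130)&(hsv[...,1]>130)&(C[...,2]>.112)),("red",(h>170)&(hsv[...,1]>130)&(C[...,2]>.112)),("stop",(hsv[...,1]<60)&(C[...,2]>.06)&(C[...,2]<.072)&(C[...,0]<.61))):
        a=rx[reg&m]; z=C[...,2][reg&m]
        if len(a)>5: print(n,c,len(a),np.percentile(a,[2,50,98]).round(4),"z",np.median(z).round(4))
E
```

```text
t 34.15 pos [ 0.4986 -0.2709  0.369 ] ydir 87.91 xdir [ 0.  0. -1.] q7 [ 0.9   0.79 -0.86  1.76  0.72  0.95  1.26] F [0.1 1.4 0.3] op 0.004
wrist blue 112 [0.6323 0.6344 0.6363] z 0.119
wrist stop 41 [0.5922 0.5931 0.5937] z 0.0613
top blue 294 [0.6222 0.6287 0.6351] z 0.1201
top red 385 [0.6026 0.61   0.6183] z 0.12
top stop 247 [0.5926 0.5978 0.6033] z 0.0665
```

View pics/w19.png

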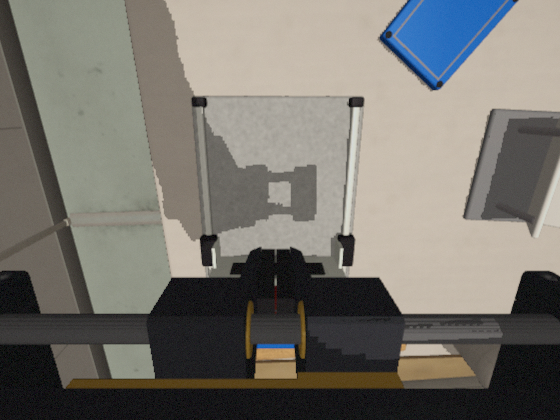

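Top-view depth gives the stop's face at 0.603, red centred at 0.610, blue at 0.629 and the wall at 0.639. That makes 36 mm in all, two boards with no gap. Nothing is touched, so I'm handing in.

```bash
python3 -c "
from plant import r
print(r.finish_job())"
```

```text
the job is handed in; nothing more can be done
None
```

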